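# Strip down the shaft set-up on the microscope's cross stage

### The arm

A 6-joint arm with a two-finger parallel gripper is mounted at the origin on the work surface. World frame = base frame: x ahead of the robot, y to its left, z up, the work surface at z = 0. Lengths are in m, angles in rad, forces in N, time in s.
With the tool pointing down it reaches from about 0.35 to 0.975 m from the base axis. Payload 4.9 kg.
Tool frame: the origin (TCP) lies at the very end of the fingers, on their centre line; the grasp point (between the pads) lies 19 mm behind it; z points along the fingers, y is the line along which they close (so a half turn about z gives the same grasp; the last joint's range is limited). The gripper opens to 85 mm and grips with 20 to 120 N. Pads are 22 mm wide; open, the fingers measure 114 mm over their backs; the gripper's body (76 mm by 85 mm) begins 54 mm behind the grasp point. The pads swing forward as they close: fully open they stand 13 mm farther back than shut.
Start: joints at [-1.308, 0.053, 1.613, -0, 1.476, -0.119], TCP at [0.233, -0.58, 0.201] pointing down, gripper open.
Joint ranges: [-3.01, 3.01], [-1.01, 2.22], [0.06, 2.58], [-1.02, 4.17], [0.09, 2.62], [-3.14, 3.14]. Speed limits (rad/s): [2.57, 2.57, 3.14, 3.14, 3.14, 3.14].

### API

Orientations are given as a unit quaternion [w, x, y, z].
In Python, from plant import * gives the robot as it stands.
- The arm moves only by the tool jog_arm, never from a script. Its argument "moves" is a list that holds one entry, the list of rows, each a list of 7 numbers: the finger opening in cm, from 0 to 8.54, then the shift along the tool's x, y, z in cm, then the turn, a rotation vector about the tool's x, y, z in rad. A call has 1 to 20 rows; each row shifts and turns the commanded pose from where the row before left it, along the tool's axes as they then stand; what a row does not reach is not made up. A row lasts 1/12 s, in which the tool goes at most 41.7 mm and 7.16 degrees, less where a joint would pass 70% of its speed; a pose out of reach is approached as far as the arm can. A call is refused whole if a number of a shift passes 4.17 or a number of a turn 0.125, either way. A call with a gripper value outside its range is refused whole. The fingers move at their own pace and stop on an object; the grip force is fixed at half the most. Time passes only in rows, so rows that do not move let the fingers close. It gives the time, the measured TCP pose, the force, the opening and the grip force at its end, in the units of the state.
- state(): the state, without advancing time (a new reading comes with each control period).
- grab_frame(name): name is "scene" or "top" or "wrist"; returns a dict with "color" (400x640x3 uint8, blue, green, red), "depth" (400x640 float32, m along the optical axis (not along the pixel's ray), 0 where there is no reading), "fx", "fy", "cx", "cy" (pixels), "R" (3x3) and "t" (3): a world point X has camera coordinates R X + t. Camera axes: x right, y down, z forward; pixel columns grow to the right and rows downward; lengths in m; the calibration is good to about 2 mm. A picture is of the moment at which its call begins.
- job_done(): hands the job in; it is judged then, once.
Trained networks look in a picture, given as the dict that the camera call returned (one of the last four; its "shot" number tells which), for a name from the list of things; names that differ only in an ending like _2 or _b are one class to them, and where a whole thing is asked for, a point or a joint stands for the part that bears it (a point fixed in the world has none). Each returns a list of dicts, best first, with "p" (0 to 1); they miss things now and then, are a little off and sometimes report something else, mostly with a low value. They report only what shows in the picture. A call takes as long as a camera call.
- recognise(name, picture): "rect" ([centre column, centre row, width, height] in pixels, round what is visible of it).
- regions_of(name, picture): "pixels" (400x640 bool, what is visible of it) and "rect" ([centre column, centre row, width, height] in pixels, round what is visible of it).
The state is a dict: "time": time; "joint_pos": joint angles; "joint_vel": joint speeds; "joint_efforts": joint torques, N m; "tool_pos": TCP position; "tool_rot": TCP orientation; "contact_force": force on the tool from outside, world axes, zero at the start; "ft_torque": the same for the moment, N m; "gripper_width": opening from 0.0 (shut) to 1.0 (fully open); "grasp_force": force on a finger pad.
Only numpy, scipy, OpenCV 4.12 (cv2) and the standard library are available. Lean on these libraries where they do the work, as an engineer would, in place of code of your own. Each camera call takes 0.05 s, during which the arm holds its last target. There are 200 camera calls.

### The job

The shaft has been measured, so take the set-up on the black cross stage apart from the top and put every piece back: the shaft into the empty pair of notches of the grey cradle beside its sister shaft, the V-block into the empty pocket of the wooden case that holds its twin, the drilled riser block into the empty pocket next to its own twin, and the flat spacer plate squarely on top of the pile of similar plates. Lay every piece right way up (as it stood in the set-up) and lengthwise the same way as its mates, in the middle of its place; set it down gently without dropping it and let go. Do not shove or knock over the bottle or the loupe standing beside them.

Things in the scene. Friction and masses are not known exactly. Their poses are not given: they have to be found in the camera images.
- shaft: Bright steel stepped shaft, top piece of the stack on the black stage, lying along its x: middle 32 mm diameter x 56 mm long, a 20 mm diameter journal 32 mm long at each end, 120 mm overall, about 0.51 kg. Origin on the axis at mid length; it may be turned about its x, and its ends are alike. It rests in the V-block's groove, its axis 9.6 mm above the V-block's top face.
- vblock: Dark steel V-block under the shaft, 50 mm long (x, along the V) x 44 mm wide (y) x 36 mm high, about 0.45 kg. 90 degree V in the top, 26 mm wide, 13 mm deep; a clamp slot 5 mm deep along each side, 12 to 20 mm above the underside. Origin at the centre of the underside, z up.
- riser: Bright steel riser block with many drilled holes, under the V-block, 75 mm (x) x 50 mm (y) x 25 mm high, about 0.62 kg. Origin at the centre of the underside, z up. The four stacked pieces lie lengthwise within 4 degrees of one another from piece to piece.
- plate: Plain ground aluminium spacer plate with four small holes in its corners, the lowest piece, under the riser block, 100 mm (x) x 64 mm (y) x 16 mm high, about 0.28 kg. Origin at the centre of the underside, z up. It lies on the fixed black cross stage, whose top is 130 x 120 mm and 36 mm above the bench.
- shaft_place (a point): Empty pair of V notches of the fixed grey cradle (base 104 x 124 mm). The point is where the shaft's mid point rests, 44 mm above the bench, x along the shaft. The journals lie in 90 degree notches, 32 mm wide, 16 mm deep, in 8 mm thick uprights at x = -42 and 42 mm, whose tops are 2 mm above the resting axis; the base is 38 mm below it. A sister shaft lies parallel at y = +76 mm.
- vblock_place (a point): Empty pocket of the fixed wooden case that holds the V-block's twin (at y = +80 mm, V along x). The point is the centre of the pocket's floor, 4 mm above the bench. Pocket 66 mm (x) x 60 mm (y), its lip 5 mm above the floor: hold the block at least 8 mm above its underside to keep the fingers clear of the lip.
- riser_place (a point): Empty pocket of the fixed wooden case that holds the riser block's twin (at y = +84 mm, 75 mm side along x). The point is the centre of the pocket's floor, 4 mm above the bench. Pocket 91 mm (x) x 66 mm (y), its lip 5 mm above the floor: hold the block at least 8 mm above its underside.
- plate_place (a point): Top of the fixed pile of two similar plates on a wooden base. The point is the centre of the pile's top face, 37 mm above the bench; x along the plates' 100 mm side, y along their 64 mm side. Nothing stands beside it.
- bottle: Bystander: white plastic bottle with a blue cap, 54 mm in diameter, 120 mm high, standing loose at the left (+y) far side of the work. Origin at the centre of its underside.
- loupe: Bystander: black magnifying loupe, 42 mm in diameter, 42 mm high, standing loose at the right (-y) far side of the work. Origin at the centre of its underside.

How it is judged:
By the outcome, as a careful person would: the job done as asked, in the order asked, and still so for the second after the job is handed in, with the robot touching nothing.
It also fails if it takes over 144 s, if anything falls off the work surface, if the arm or the gripper's body presses on something with over 40 N, if the wrist force passes 120 N, or if a joint passes its speed limit or range.

## Working session

There is one attempt and no reset: what is moved stays moved. The work goes in short steps, Python scripts to look and compute and a tool call to move; the robot and the scene stay as the last step left them, time stands still between calls to the robot, and variables do not carry over. Pictures are saved under pics/ and viewed, at most 14 in all, crops included, and the job is handed in when it is done.

Besides the shell and the picture viewer there is one more tool, called after "Call:" as name(argument=value, ...) on one line, values as JSON. jog_arm: Moves the arm, as the interface text tells. Its arguments: {"type":"object","properties":{"moves":{"type":"array"}},"required":["moves"]}

```bash
ls; mkdir -p pics
cat > h.py <<'E'
from plant import *
import numpy as np, cv2
def world(f,uv,z=None):
    u,v=uv; ray=np.array([(u-f["cx"])/f["fx"],(v-f["cy"])/f["fy"],1.0]); R=np.array(f["R"]);c=-R.T@np.array(f["t"]); d=R.T@ray
    return c+d*(z-c[2])/d[2]
def cloud(f):
    v,u=np.mgrid[:400,:640]; d=f["depth"]; P=np.stack([(u-f["cx"])/f["fx"]*d,(v-f["cy"])/f["fy"]*d,d],-1)
    W=(P-np.array(f["t"]))@np.array(f["R"]); W[d==0]=np.nan
    return W
E
python3 - <<'E'
from h import *
s=state(); print(s)
for n in("scene","top"):
    f=grab_frame(n); cv2.imwrite(f"pics/{n}0.png",f["color"]); np.save(f"{n}0.npy",f,allow_pickle=True)
    print(n,f["fx"],-np.array(f["R"]).T@f["t"],np.array(f["R"])[2])
    for k in("shaft","vblock","riser","plate","bottle","loupe"):
        W=cloud(f)
        for r in regions_of(k,f):
            P=W[r["pixels"]]; print(k,round(r["p"],2),np.round(r["rect"]),np.round(np.nanmedian(P,0),3),np.round(np.nanpercentile(P,95,0),3))
E
```

```text
pics
{'time': 0.0, 'joint_pos': array([-1.30798066e+00,  5.33629839e-02,  1.61430110e+00, -5.19520060e-05,
        1.47604355e+00, -1.18998441e-01]), 'joint_vel': array([-0.00082875, -0.000467  ,  0.00109676, -0.00092715,  0.00187661,
       -0.00116643]), 'joint_efforts': array([-3.62129802e-03, -3.93690062e+01, -3.70174956e+01, -5.18339730e-04,
        7.14440772e-03, -1.00087848e-05]), 'tool_pos': array([ 0.2326802 , -0.57931554,  0.20005508]), 'tool_rot': array([-1.05290063e-03,  9.81831505e-01,  1.89751880e-01, -1.01767258e-04]), 'contact_force': array([ 0.70176383, -0.88256387,  0.56087212]), 'ft_torque': array([ 0.03414459, -0.03466163,  0.01359317]), 'grasp_force': 0.0, 'gripper_width': 1.0027853625164236}
scene 400.8608048265642 [ 1.17666701 -0.14588991  0.76299728] [-0.66727429  0.14584593 -0.73039304]
shaft 0.69 [161. 193.  31.  42.] [ 0.504 -0.353  0.13 ] [ 0.548 -0.336  0.137]
shaft 0.67 [439. 180.  64.  36.] [0.502 0.343 0.007] [0.535 0.4   0.038]
vblock 0.54 [168. 201.  16.  27.] [ 0.509 -0.339  0.097] [ 0.52  -0.329  0.112]
plate 0.8 [170. 214.  43.  38.] [ 0.532 -0.338  0.049] [ 0.549 -0.314  0.052]
bottle 0.61 [463. 209.  29.  45.] [0.661 0.31  0.067] [0.673 0.331 0.118]
loupe 0.63 [195. 279.  20.  25.] [ 0.675 -0.307  0.036] [ 0.685 -0.291  0.042]
top 433.7695974431586 [ 0.35979776 -0.00719403  1.23142298] [ 0.16988499 -0.02097054 -0.98524074]
shaft 0.83 [444. 227.  17.  47.] [ 0.488 -0.348  0.132] [ 0.543 -0.332  0.139]
riser 0.54 [435. 225.  18.  28.] [ 0.5   -0.332  0.074] [ 0.535 -0.321  0.08 ]
plate 0.54 [431. 226.  19.  40.] [ 0.495 -0.326  0.051] [ 0.545 -0.312  0.054]
bottle 0.69 [194. 176.  28.  24.] [0.638 0.314 0.082] [0.661 0.334 0.121]
loupe 0.47 [413. 171.  17.  14.] [ 0.661 -0.303  0.04 ] [ 0.679 -0.289  0.045]
```

Run:
```python
from h import *
f=np.load("top0.npy",allow_pickle=True).item()
cv2.imwrite("pics/top0b.png",cv2.resize(f["color"][100:340,130:530],(800,480),interpolation=cv2.INTER_CUBIC))
f=np.load("scene0.npy",allow_pickle=True).item()
cv2.imwrite("pics/scene0b.png",cv2.resize(f["color"][100:360,110:530],(800,495),interpolation=cv2.INTER_CUBIC))
```

```text
(no output)
```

View pics/top0b.png

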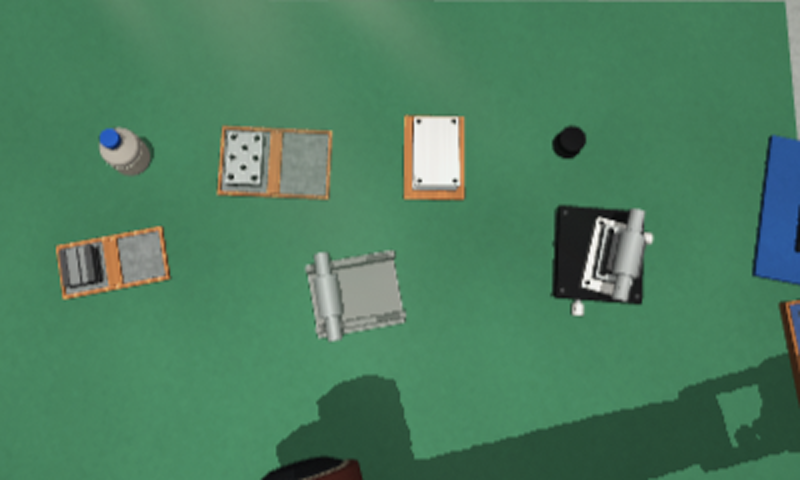

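View pics/scene0b.png

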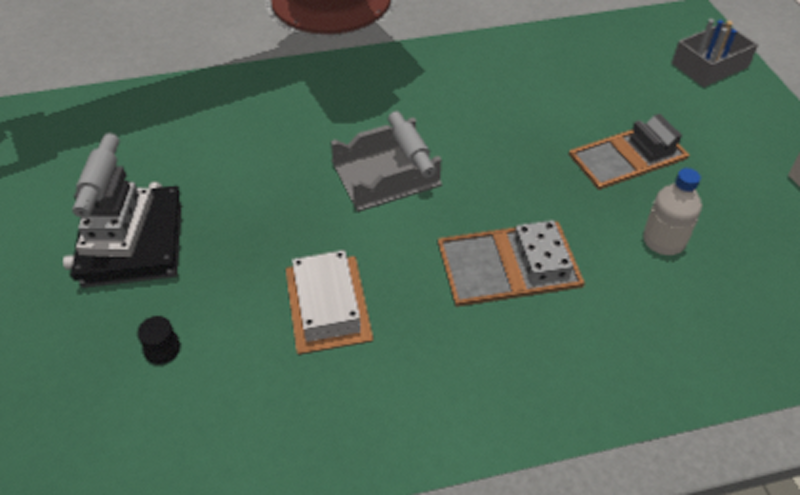

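The top view shows the stack at about full pixel (440,227). The cradle is at (308,247), the V-block case pocket at (201,228), the riser pocket at (282,181) and the pile at (347,176). The bottle is left of the cases and the loupe right. Next I get the wrist camera mount and rough positions.

```bash
cat >> h.py <<'E'
from scipy.spatial.transform import Rotation as Rn
def pose(s=None):
    s=s or state(); q=s["tool_rot"]; return np.array(s["tool_pos"]),Rn.from_quat([q[1],q[2],q[3],q[0]])
def down(yaw): return Rn.from_matrix(np.array([[np.cos(yaw),np.sin(yaw),0],[np.sin(yaw),-np.cos(yaw),0],[0,0,-1]]).astype(float))
def go(p,yaw):
    "shift in tool axes now (cm), then turn about tool axes; and shift if turned first"
    P,R=pose(); T=down(yaw); d=(np.array(p)-P)*100
    print("now",np.round(P,4),"yaw",round(np.arctan2(*R.as_matrix()[[1,0],0]),4),"shift",np.round(R.inv().apply(d),2),"turn",np.round((R.inv()*T).as_rotvec(),4),"shift after turn",np.round(T.inv().apply(d),2))
E
python3 - <<'E'
from h import *
f=grab_frame("wrist"); np.save("w0.npy",f,allow_pickle=True)
P,R=pose(); c=-np.array(f["R"]).T@f["t"]; print("cam",c,"in tool",R.inv().apply(c-P)); print("cam axes in tool",np.round(R.inv().as_matrix()@np.array(f["R"]).T,3),f["fx"],f["cx"],f["cy"])
t=np.load("top0.npy",allow_pickle=True).item()
for k,uv,z in(("cradle",(308.5,247.5),.01),("vpock",(201,228.5),.004),("rpock",(282.5,181.5),.004),("pile",(348,176),.037),("stack",(440,227),.13)): print(k,np.round(world(t,uv,z),3))
go([.5,-.34,.33],0.)
E
```

```text
cam [ 0.30138543 -0.5524983   0.37438563] in tool [ 7.38350901e-02  3.03065859e-05 -1.73053178e-01]
cam axes in tool [[ 0.001 -0.957 -0.289]
 [ 1.     0.001  0.   ]
 [ 0.    -0.289  0.957]] 288.1324374071722 321.28060392474487 196.82728596296377
cradle [ 0.446 -0.001  0.01 ]
vpock [0.502 0.303 0.004]
rpock [0.638 0.074 0.004]
pile [ 0.646 -0.113  0.037]
stack [ 0.489 -0.339  0.13 ]
now [ 0.2329 -0.58    0.2013] yaw 0.3818 shift [ 33.73 -12.32 -12.87] turn [ 0.000e+00 -1.000e-04  3.818e-01] shift after turn [ 26.71 -24.   -12.87]
```

Call:
jog_arm(moves=[[[8.54,0,0,-1.2,0,0,0.0955],[8.54,0,0,-1.2,0,0,0.0955],[8.54,0,0,-1.2,0,0,0.0955],[8.54,0,0,-1.2,0,0,0.0955],[8.54,2.8,-2.67,0,0,0,0],[8.54,2.8,-2.67,0,0,0,0],[8.54,2.8,-2.67,0,0,0,0],[8.54,2.8,-2.67,0,0,0,0],[8.54,2.8,-2.67,0,0,0,0],[8.54,2.8,-2.67,0,0,0,0],[8.54,2.8,-2.67,0,0,0,0],[8.54,2.8,-2.67,0,0,0,0],[8.54,2.8,-2.67,0,0,0,0],[8.54,0,0,0,0,0,0],[8.54,0,0,0,0,0,0],[8.54,0,0,0,0,0,0]]])

```text
time: 2.08
tool_pos: [0.4848, -0.3399, 0.2493]
tool_rot: [0.0, 1.0, 0.0, -0.0]
contact_force: [0.2, -0.1, 0.5]
gripper_width: 0.998
grasp_force: 0.0
```

Run:
```python
from h import *
f=grab_frame("wrist"); np.save("w1.npy",f,allow_pickle=True); cv2.imwrite("pics/w1.png",f["color"])
W=cloud(f)
for k in("shaft","vblock","riser","plate"):
    for r in regions_of(k,f):
        m=r["pixels"]; z=W[m][:,2]; zt=np.nanpercentile(z,97); print(k,round(r["p"],2),np.round(r["rect"]),"z95",np.round(np.nanpercentile(z,[50,80,95]),4))
```

```text
shaft 0.9 [335. 179.  46. 116.] z95 [0.1331 0.1376 0.1389]
shaft 0.6 [336. 172.  48.  58.] z95 [0.1132 0.1139 0.115 ]
vblock 0.62 [335. 172.  50.  57.] z95 [0.1132 0.1139 0.1145]
riser 0.74 [330. 160.  48.  57.] z95 [0.0774 0.078  0.0787]
plate 0.92 [331. 155.  68.  81.] z95 [0.0524 0.0531 0.0537]
```

View pics/w1.png

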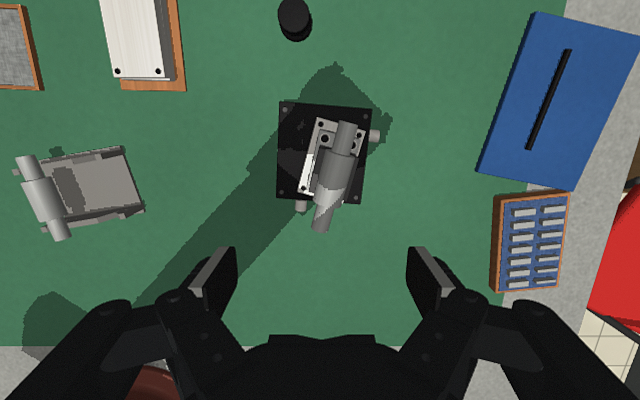

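The wrist view shows the shaft centred at about (335,179), leaning to upper right. The measured top heights are shaft .139, V-block .113, riser .077 and plate .052, which all match the stack. Next I survey the places from two wrist positions.

Call:
jog_arm(moves=[[[8.54,0.3,-4,0,0,0,0],[8.54,0.3,-4,0,0,0,0],[8.54,0.3,-4,0,0,0,0],[8.54,0.3,-4,0,0,0,0],[8.54,0.3,-4,0,0,0,0],[8.54,0.3,-4,0,0,0,0],[8.54,0.3,-4,0,0,0,0],[8.54,0.3,-4,0,0,0,0],[8.54,0.3,-4,0,0,0,0],[8.54,0.3,-4,0,0,0,0],[8.54,0.3,-4,0,0,0,0],[8.54,0.3,-4,0,0,0,0],[8.54,0,0,0,0,0,0],[8.54,0,0,0,0,0,0],[8.54,0,0,0,0,0,0]]])

```text
time: 3.58
tool_pos: [0.5211, 0.1396, 0.2493]
tool_rot: [0.0, 1.0, -0.0, -0.0]
contact_force: [0.0, -1.0, -0.4]
gripper_width: 1.0
grasp_force: 0.0
```

Run:
```python
from h import *
f=grab_frame("wrist"); np.save("w2.npy",f,allow_pickle=True); cv2.imwrite("pics/w2.png",f["color"])
print(pose()[0])
for k in("shaft_place","vblock_place","riser_place","plate_place","shaft","vblock","riser","plate"):
    for r in recognise(k,f): print(k,round(r["p"],2),np.round(r["rect"]))
```

```text
[0.5211229  0.1391149  0.24927476]
shaft_place 0.56 [416. 217.  98.  97.]
vblock_place 0.68 [182. 182. 112.  64.]
riser_place 0.76 [342.  75. 125.  92.]
plate_place 0.94 [518.  66.  95. 105.]
```

View pics/w2.png

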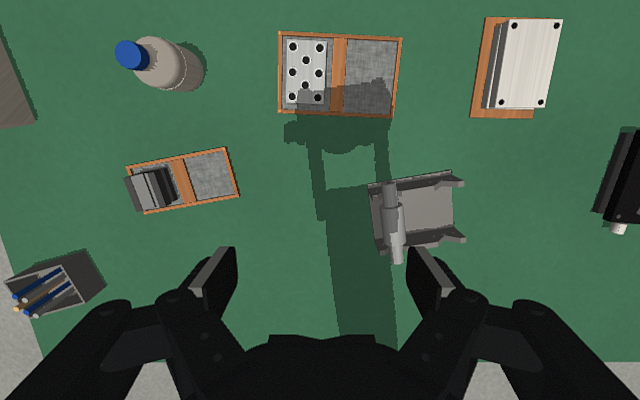

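Call:
jog_arm(moves=[[[4.5,0.5,-4,0,0,0,0],[4.5,0.5,-4,0,0,0,0],[4.5,0.5,-4,0,0,0,0],[4.5,0.5,-4,0,0,0,0],[4.5,0,0,0,0,0,0],[4.5,0,0,0,0,0,0],[4.5,0,0,0,0,0,0]]])

```text
time: 4.62
tool_pos: [0.541, 0.3, 0.249]
tool_rot: [0.0, 1.0, 0.0, -0.0]
contact_force: [0.0, 0.2, -0.7]
gripper_width: 0.526
grasp_force: 0.0
```

Run:
```python
from h import *
f=grab_frame("wrist"); np.save("w3.npy",f,allow_pickle=True); cv2.imwrite("pics/w3.png",f["color"])
print(pose()[0])
# fingertip heights in tool frame for both openings
for n in("w2","w3"):
    g=np.load(n+".npy",allow_pickle=True).item(); W=cloud(g)
    R=np.array(g["R"]);c=-R.T@g["t"]
    # tool frame: cam at (.0738,0,-.1731)
    T=(W-c)*[1,-1,-1]+[.0738,0,-.1731]
    m=(abs(T[...,0])<.02)&(T[...,2]<.02)&(T[...,2]>-.1)
    print(n,m.sum(),"zmax",np.round(np.nanpercentile(T[m][:,2],[90,98,99.5]),4)); 
    q=m&(T[...,2]>np.nanpercentile(T[m][:,2],98)-.004); print(np.round(np.nanpercentile(T[q],[2,50,98],axis=0),3))
```

```text
[0.5410806  0.29952222 0.24926816]
w2 14624 zmax [-0.0597 -0.0488 -0.0456]
[[-0.01  -0.053 -0.053]
 [ 0.005 -0.042 -0.049]
 [ 0.012  0.05  -0.044]]
w3 15290 zmax [-0.0568 -0.0413 -0.0367]
[[-0.009 -0.034 -0.045]
 [ 0.007 -0.022 -0.041]
 [ 0.012  0.035 -0.033]]
```

View pics/w3.png

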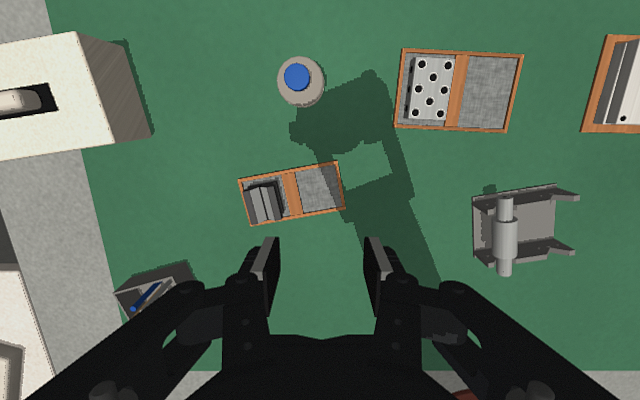

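The w2 view shows the cradle at (416,217), the V-block case at (182,182) with its right pocket empty, the riser case at (342,75) with its right pocket empty, and the pile at (525,65). In w3 the same places show around (320,188), (490,90) and (515,230). Next I fit the poses.

```bash
cat >> h.py <<'E'
from scipy.optimize import least_squares
def rect(P):
    (cx,cy),(w,h),a=cv2.minAreaRect((P[:,:2]*1000).astype(np.float32)); a=np.radians(a)
    if w<h: w,h,a=h,w,a+np.pi/2
    a=(a+np.pi/2)%np.pi-np.pi/2
    return np.round([cx,cy,w,h],1),round(a,4)
def big(m,seed=None):
    n,l,st,_=cv2.connectedComponentsWithStats(m.astype(np.uint8),connectivity=4)
    i=1+np.argmax(st[1:,4]); return l==i
def plane(f,z0,z1,box,grey=False,er=0):
    W=cloud(f); m=(W[...,2]>z0)&(W[...,2]<z1)&(W[...,0]>box[0])&(W[...,0]<box[1])&(W[...,1]>box[2])&(W[...,1]<box[3])
    if grey: m&=cv2.cvtColor(f["color"],cv2.COLOR_BGR2HSV)[...,1]<50
    m=big(m); return W[m]
def fitshaft(P,x0):
    P=P[np.isfinite(P[:,0])]
    def S(p):
        d=np.array([np.cos(p[3]),np.sin(p[3]),0]); q=P-p[:3]; s=q@d; return s,np.linalg.norm(q-np.outer(s,d),axis=1)
    def res(p):
        s,r=S(p); s=s-p[4]; R=np.where(abs(s)<.028,.016,.010); e=r-R
        e=np.where((abs(abs(s)-.028)<.002),0,e)  # ignore steps
        return np.append(e,[p[4]*0])
    p=np.r_[x0,0]
    for _ in range(3):
        p=least_squares(res,p,loss="soft_l1",f_scale=.001).x
        s,_r=S(p); lo,hi=np.percentile(s,[.5,99.5]); p[4]=(lo+hi)/2
    c=p[:3]+p[4]*np.array([np.cos(p[3]),np.sin(p[3]),0]); return np.round(c,4),round(p[3],4),"len",round(hi-lo,4),"rms",np.sqrt(np.mean(res(p)**2)).round(4)
E
cat > m1.py <<'E'
from h import *
L=lambda n:np.load(n+".npy",allow_pickle=True).item()
f=L("w1"); W=cloud(f)
w=lambda f,z0,b: plane(f,z0,.3,b)
print("shaft w1",fitshaft(W[(W[...,2]>.118)&(W[...,2]<.145)&(abs(W[...,0]-.49)<.1)&(abs(W[...,1]+.34)<.08)],[.49,-.34,.1226,.15]))
for n in("w2","w3","top0"):
    f=L(n); W=cloud(f); print("==",n)
    m=(W[...,2]>.036)&(W[...,2]<.075)&(abs(W[...,0]-.445)<.09)&(abs(W[...,1]-.05)<.07); m=big(m)
    P=W[m]; print("sister",fitshaft(P[P[:,2]>.049],[np.nanmean(P[:,0]),np.nanmean(P[:,1]),.044,.1]))
    for nm,a in dict(basecradle=(.002,.0095,(.35,.56,-.1,.1),1),pile=(.033,.041,(.55,.75,-.2,-.03)),riserpock=(-.002,.0075,(.55,.72,.02,.115),1),risertwin=(.025,.033,(.55,.75,.09,.22)),vpock=(-.002,.0075,(.42,.58,.25,.345),1),vtwin=(.037,.044,(.42,.58,.3,.45))).items():
        try: P=plane(f,*a); print(nm,*rect(P),"z",np.nanmedian(P[:,2]).round(4),len(P))
        except Exception as e: print(nm,e)
    hsv=cv2.cvtColor(f["color"],cv2.COLOR_BGR2HSV); wood=(hsv[...,0]<20)&(hsv[...,1]>100)
    for nm,b in dict(rcase=(.55,.75,0,.22),vcase=(.42,.6,.25,.45)).items():
        m=wood&(W[...,0]>b[0])&(W[...,0]<b[1])&(W[...,1]>b[2])&(W[...,1]<b[3])&(W[...,2]>.004)
        if m.any(): print(nm,*rect(W[big(m)]),"z",np.nanmedian(W[m][:,2]).round(4))
g=L("w3");W=cloud(g);R=np.array(g["R"]);c=-R.T@g["t"];T=(W-c)*[1,-1,-1]+[.0738,0,-.1731]
for n,px in(("w2",[(420,250),(415,260),(440,290)]),("w3",[(370,241),(375,250),(385,290)])):
    g=L(n);W=cloud(g);c=-np.array(g["R"]).T@g["t"];T=(W-c)*[1,-1,-1]+[.0738,0,-.1731]
    print(n,[np.round(T[v,u],3) for u,v in px])
E
python3 m1.py
```

```text
shaft w1 (array([ 0.4894, -0.3524,  0.1227]), np.float64(-0.2503), 'len', np.float64(0.1184), 'rms', np.float64(0.0006))
== w2
sister (array([0.4433, 0.0392, 0.0442]), np.float64(0.1766), 'len', np.float64(0.1183), 'rms', np.float64(0.0006))
basecradle [448.1 -20.6  80.2  69.3] -1.3816 z 0.0065 1959
pile [ 648.2 -113.2   99.4   65.9] 0.0011 z 0.0373 4748
riserpock [636.6  75.6  90.8  65.8] -0.0451 z 0.0046 3538
risertwin [640.5 159.4  75.5  49.9] -0.034 z 0.0294 2544
vpock [500.9 305.3  65.3  59.1] 0.1851 z 0.0047 1718
vtwin [484.  397.4  49.9  15. ] 0.1976 z 0.04 376
rcase [638.5 117.4 160.1 100.7] 1.5249 z 0.0092
vcase [494.3 343.4 151.   76. ] -1.3811 z 0.0092
== w3
sister (array([0.4436, 0.0391, 0.0443]), np.float64(0.175), 'len', np.float64(0.1182), 'rms', np.float64(0.0008))
basecradle [447.2 -29.7  65.1  63.6] 0.2135 z 0.0065 1313
pile [648.3 -95.   99.5  31.8] 0.023 z 0.0371 1269
riserpock [636.7  74.6  90.9  65.7] -0.044 z 0.0046 3300
risertwin [640.7 159.9  75.   50.5] -0.0445 z 0.0294 2460
vpock [501.  304.4  65.4  59.7] 0.1885 z 0.0047 1675
vtwin [484.4 398.1  50.   14.8]
[... 174 characters left out ...]
t64(0.1618), 'len', np.float64(0.1176), 'rms', np.float64(0.0047))
basecradle [454.8 -13.5  90.1  74.4] -1.3956 z 0.0058 710
pile [ 649.2 -113.5  100.8   63. ] -0.0135 z 0.0368 706
riserpock [638.7  76.5  91.   65.3] -0.0525 z 0.0039 629
risertwin [642.2 159.9  75.6  50.1] -0.0645 z 0.029 426
vpock [503.  305.2  63.6  57.8] 0.1918 z 0.0039 415
vtwin [486.3 397.5  49.9  15.1] 0.1719 z 0.0397 71
rcase [639.7 126.  125.9  90.1] -0.3126 z 0.0091
vcase [496.  343.6 150.3  76.2] -1.3784 z 0.0085
w2 [array([ 0.012,  0.046, -0.052]), array([ 0.008,  0.043, -0.055]), array([ 0.01 ,  0.044, -0.081])]
w3 [array([ 0.011,  0.024, -0.042]), array([ 0.011,  0.025, -0.052]), array([ 0.011,  0.023, -0.083])]
```

Run:
```python
from h import *
P,R=pose(); f=grab_frame("scene"); W=cloud(f)
T=R.inv().apply((W-P).reshape(-1,3)).reshape(W.shape)
m=(abs(T[...,0])<.05)&(abs(T[...,1])<.06)&(T[...,2]>-.15)&(T[...,2]<.03)
for z in np.arange(-.1,.03,.01):
    k=m&(T[...,2]>z)&(T[...,2]<z+.01); q=T[k]
    print(round(z,2),k.sum(),np.round(np.percentile(q,[2,98],axis=0),3).tolist() if k.any() else "")
v,u=np.where(m); r0,r1,c0,c1=v.min()-20,v.max()+30,u.min()-20,u.max()+20
a=cv2.resize(f["color"][r0:r1,c0:c1],(400,400)); g=np.load("w3.npy",allow_pickle=True).item()["color"][220:320,220:420]
cv2.imwrite("pics/fing.png",np.hstack([a,cv2.resize(g,(400,400)) if 0 else cv2.resize(g,(400,200)).repeat(2,0)]))
```

```text
-0.1 200 [[-0.012, -0.055, -0.1], [0.018, 0.059, -0.09]]
-0.09 224 [[-0.01, -0.052, -0.09], [0.015, 0.058, -0.08]]
-0.08 109 [[-0.009, -0.045, -0.08], [0.015, 0.056, -0.07]]
-0.07 95 [[-0.009, -0.031, -0.07], [0.012, 0.039, -0.06]]
-0.06 90 [[-0.008, -0.031, -0.06], [0.013, 0.039, -0.05]]
-0.05 94 [[-0.009, -0.032, -0.05], [0.013, 0.039, -0.041]]
-0.04 55 [[-0.008, -0.03, -0.04], [0.012, 0.037, -0.03]]
-0.03 0 
-0.02 0 
-0.01 0 
-0.0 0 
0.01 0 
0.02 0
```

View pics/fing.png

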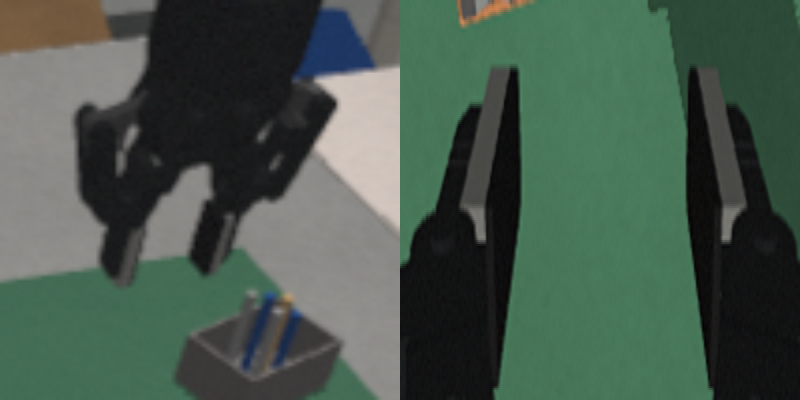

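Both cameras put the real fingertips about 34 mm behind the reported TCP at 45 mm opening, so I will correct heights for that. Going to the shaft.

Call:
jog_arm(moves=[[[4.5,-0.32,4.07,0,0,0,0],[4.5,-0.32,4.07,0,0,0,0],[4.5,-0.32,4.07,0,0,0,0],[4.5,-0.32,4.07,0,0,0,0],[4.5,-0.32,4.07,0,0,0,0],[4.5,-0.32,4.07,0,0,0,0],[4.5,-0.32,4.07,0,0,0,0],[4.5,-0.32,4.07,0,0,0,0],[4.5,-0.32,4.07,0,0,0,0],[4.5,-0.32,4.07,0,0,0,0],[4.5,-0.32,4.07,0,0,0,0],[4.5,-0.32,4.07,0,0,0,0],[4.5,-0.32,4.07,0,0,0,0],[4.5,-0.32,4.07,0,0,0,0],[4.5,-0.32,4.07,0,0,0,0],[4.5,-0.32,4.07,0,0,0,0],[4.5,0,0,3,0,0,0.125],[4.5,0,0,3,0,0,0.125],[4.5,0,0,3,0,0,0],[4.5,0,0,0,0,0,0]]])

```text
time: 6.38
tool_pos: [0.485, -0.3491, 0.1519]
tool_rot: [-0.004, 0.992, -0.126, -0.005]
contact_force: [-1.0, 0.5, -1.7]
gripper_width: 0.527
grasp_force: 0.0
```

```bash
cat > m2.py <<'E'
from h import *
import sys
f=grab_frame("wrist"); W=cloud(f); cv2.imwrite("pics/w4.png",f["color"])
print("shaft",fitshaft(W[(W[...,2]>.118)&(W[...,2]<.145)&(abs(W[...,0]-.49)<.1)&(abs(W[...,1]+.35)<.06)],[.4894,-.3524,.1226,-.25]))
go([.4894,-.3524,.115],-.2503)
E
python3 m2.py
```

```text
shaft (array([ 0.4896, -0.3524,  0.1227]), np.float64(-0.2505), 'len', np.float64(0.1182), 'rms', np.float64(0.0005))
now [ 0.4865 -0.3499  0.1554] yaw -0.2519 shift [0.37 0.19 4.03] turn [-0.0037  0.007  -0.0016] shift after turn [0.34 0.17 4.04]
```

Call:
jog_arm(moves=[[[4.5,0,0.07,2,0,0,0],[4.5,0,0,2,0,0,0],[4.5,0,0,1.5,0,0,0],[4.5,0,0,1,0,0,0],[4.5,0,0,0.6,0,0,0],[4.5,0,0,0,0,0,0],[4.5,0,0,0,0,0,0]]])

```text
time: 7.02
tool_pos: [0.4901, -0.3523, 0.0898]
tool_rot: [0.001, 0.992, -0.125, 0.001]
contact_force: [0.3, -0.2, 0.3]
gripper_width: 0.528
grasp_force: 0.0
```

```bash
cat >> h.py <<'E'
def tips(f):
    "finger points in tool frame: per z-slice of the pads"
    P,R=pose(); W=cloud(f); T=R.inv().apply((W-P).reshape(-1,3)).reshape(W.shape)
    return W,T
E
python3 - <<'E'
from h import *
f=grab_frame("wrist"); cv2.imwrite("pics/w5.png",cv2.resize(f["color"][90:330,180:480],(800,640))[:600])
W,T=tips(f); go([.4894,-.3524,.0815],-.2503)
m=(T[...,0]>.006)&(T[...,0]<.0145)&(abs(abs(T[...,1])-.03)<.01)&(T[...,2]>-.07)
for z in np.arange(-.05,-.015,.003): k=m&(abs(T[...,2]-z)<.0015); print(round(z,3),k.sum(),np.round(np.mean(W[k][:,2]),4) if k.any() else "")
E
```

```text
now [ 0.4903 -0.3524  0.0901] yaw -0.2501 shift [-0.09  0.02  0.86] turn [ 0.0012 -0.0023  0.0002] shift after turn [-0.09  0.03  0.86]
-0.05 167 0.14
-0.047 166 0.1371
-0.044 152 0.1341
-0.041 125 0.1311
-0.038 83 0.1283
-0.035 7 0.1258
-0.032 10 0.1231
-0.029 0 
-0.026 7 0.1149
-0.023 89 0.1133
-0.02 0 
-0.017 0
```

View pics/w5.png

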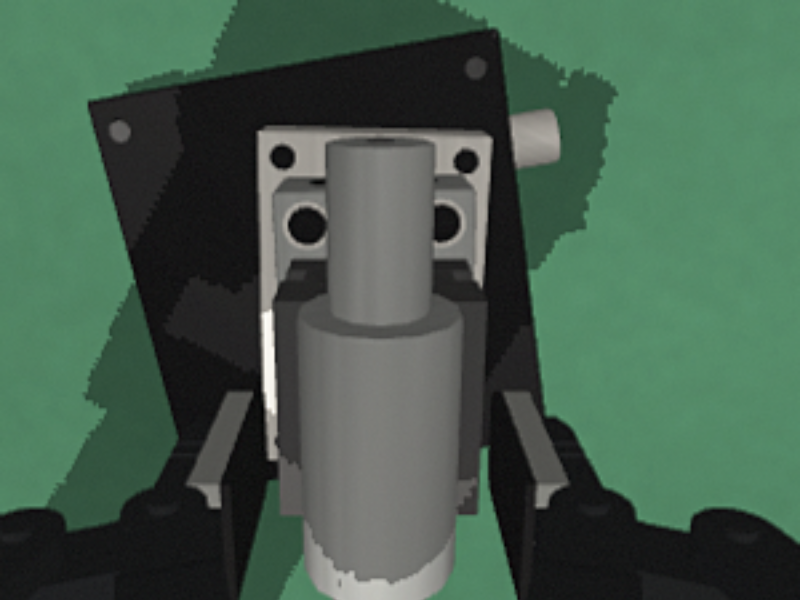

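The fingers straddle the shaft's thick middle evenly, with the shaft at about crop (380,440) and pads at 245 and 500. The tips are at z about .1265.

Call:
jog_arm(moves=[[[4.5,-0.05,0,0.6,0,0,0],[4.5,0,0,0.4,0,0,0],[4.5,0,0,0,0,0,0],[4.5,0,0,0,0,0,0],[2.5,0,0,0,0,0,0],[2.5,0,0,0,0,0,0],[2.5,0,0,0,0,0,0],[2.5,0,0,0,0,0,0],[2.5,0,0,0,0,0,0],[2.5,0,0,0,0,0,0],[2.5,0,0,0,0,0,0],[2.5,0,0,0,0,0,0]]])

```text
time: 8.07
tool_pos: [0.4888, -0.3521, 0.0787]
tool_rot: [0.001, 0.992, -0.125, -0.0]
contact_force: [-3.9, -3.3, 2.8]
gripper_width: 0.476
grasp_force: 60.5
```

Run:
```python
from h import *
print({k:np.round(v,3) for k,v in state().items() if k in("gripper_width","contact_force","grasp_force","tool_pos")})
f=grab_frame("wrist"); cv2.imwrite("pics/w6.png",cv2.resize(f["color"][130:330,200:460],(780,600)))
W,T=tips(f); np.save("w6.npy",f,allow_pickle=True)
m=(T[...,0]>.006)&(T[...,0]<.0145)&(abs(abs(T[...,1])-.025)<.012)&(T[...,2]>-.07)
for z in np.arange(-.05,-.015,.003): k=m&(abs(T[...,2]-z)<.0015); print(round(z,3),k.sum(),np.round(np.mean(W[k][:,2]),4) if k.any() else "", np.round([np.min(abs(T[k][:,1])),np.max(abs(T[k][:,1]))],4) if k.any() else "")
```

```text
{'tool_pos': array([ 0.489, -0.352,  0.079]), 'contact_force': array([-3.919, -3.283,  2.755]), 'grasp_force': np.float64(60.524), 'gripper_width': np.float64(0.476)}
-0.05 242 0.1287 [0.0138 0.0342]
-0.047 181 0.1259 [0.015  0.0342]
-0.044 146 0.1228 [0.0203 0.0339]
-0.041 146 0.1197 [0.0202 0.0335]
-0.038 88 0.1167 [0.0202 0.032 ]
-0.035 244 0.1136 [0.0171 0.0268]
-0.032 1 0.1122 [0.0203 0.0203]
-0.029 0  
-0.026 0  
-0.023 0  
-0.02 0  
-0.017 0
```

View pics/w6.png

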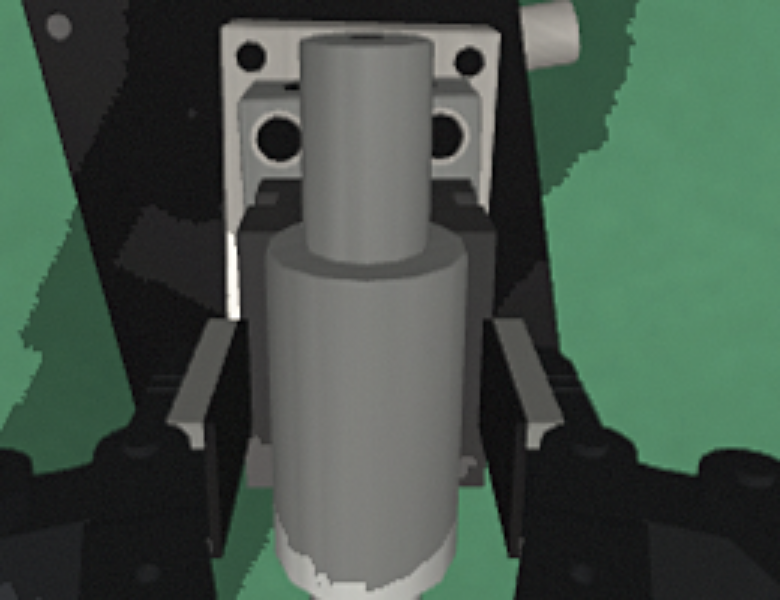

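The pads are drawn 4 mm clear of the shaft on each side (crop x 245 and 485, shaft edges 270 and 465). Yet the gripper reports 60 N, stopped at 40.5 mm. I need to work out what it is touching before lifting.

Run:
```python
from h import *
for n in("w2","w3"):
    g=np.load(n+".npy",allow_pickle=True).item();W=cloud(g);c=-np.array(g["R"]).T@g["t"];T=(W-c)*[1,-1,-1]+[.0738,0,-.1731]
    for v in(335,340,350,365,390): print(n,v,np.round(T[v,[300,320,340]],3).tolist())
g=np.load("w6.npy",allow_pickle=True).item(); W,T=tips(g)
m=(W[...,2]>.118)&(W[...,2]<.145)&(abs(T[...,0])<.07)&(abs(T[...,1])<.0185); print("shaft",fitshaft(W[m],[.4894,-.3524,.1226,-.25]))
k=(abs(W[...,2]-.1133)<.0015)&(abs(T[...,1])<.03)&(T[...,0]<.04); print("vtop pts",k.sum(),rect(W[k]))
# finger pad yz at each side
for sgn in(1,-1):
    q=(T[...,0]>.004)&(T[...,0]<.0145)&(T[...,2]>-.075)&(T[...,2]<-.037)&(sgn*T[...,1]>.0192)&(sgn*T[...,1]<.03); print(sgn,q.sum(),np.round(np.percentile(T[q],[1,50,99],axis=0),4).tolist())
```

```text
w2 335 [[0.012, -0.006, -0.105], [-0.31, -0.002, 0.247], [-0.311, 0.034, 0.248]]
w2 340 [[0.01, -0.006, -0.106], [0.012, -0.0, -0.107], [0.011, 0.005, -0.106]]
w2 350 [[0.011, -0.006, -0.11], [0.011, -0.0, -0.11], [0.011, 0.005, -0.11]]
w2 365 [[0.011, -0.005, -0.115], [0.012, -0.0, -0.116], [0.012, 0.005, -0.115]]
w2 390 [[0.012, -0.005, -0.123], [0.012, -0.0, -0.122], [0.012, 0.004, -0.122]]
w3 335 [[0.011, -0.006, -0.105], [-0.311, -0.002, 0.247], [-0.311, 0.034, 0.248]]
w3 340 [[0.011, -0.006, -0.106], [0.01, -0.0, -0.106], [0.01, 0.006, -0.106]]
w3 350 [[0.011, -0.006, -0.11], [0.011, -0.0, -0.11], [0.011, 0.005, -0.11]]
w3 365 [[0.011, -0.005, -0.114], [0.012, -0.0, -0.116], [0.011, 0.005, -0.114]]
w3 390 [[0.011, -0.005, -0.121], [0.011, -0.0, -0.122], [0.011, 0.004, -0.122]]
shaft (array([ 0.5001, -0.355 ,  0.1227]), np.float64(-0.2511), 'len', np.float64(0.0971), 'rms', np.float64(0.0026))
vtop pts 1374 (array([ 491.5, -352. ,   52. ,   51.7]), np.float64(1.3317))
1 930 [[0.0042, 0.0202, -0.0742], [0.0112, 0.0228, -0.0598], [0.0127, 0.0299, -0.0377]]
-1 930 [[0.0044, -0.0298, -0.0746], [0.0111, -0.0229, -0.0598], [0.0127, -0.0203, -0.0378]]
```

The drawn gripper sits about 33 mm higher than the stated TCP. A safe test: raise until the stated TCP clears the V-block top, then close. If the physical fingers reach the TCP they stop at 32 mm. If the drawn ones are right, they close on air above the shaft.

Call:
jog_arm(moves=[[[4.6,0,0,0,0,0,0],[4.6,0,0,0,0,0,0],[4.6,0,0,0,0,0,0],[4.6,0,0,0,0,0,0],[4.6,0,0,-1.2,0,0,0],[4.6,0,0,-1.2,0,0,0],[4.6,0,0,-1.2,0,0,0],[4.6,0,0,0,0,0,0],[4.6,0,0,0,0,0,0],[2.5,0,0,0,0,0,0],[2.5,0,0,0,0,0,0],[2.5,0,0,0,0,0,0],[2.5,0,0,0,0,0,0],[2.5,0,0,0,0,0,0],[2.5,0,0,0,0,0,0],[2.5,0,0,0,0,0,0],[2.5,0,0,0,0,0,0]]])

```text
time: 9.53
tool_pos: [0.489, -0.3515, 0.1142]
tool_rot: [-0.0, 0.992, -0.125, -0.0]
contact_force: [0.2, -0.0, 0.4]
gripper_width: 0.289
grasp_force: 0.0
```

It closed on air, so the drawn geometry is right. The tips had simply caught the V-block's upper edges, since the real tips are about 33 mm behind the TCP. I retry 3.5 mm higher.

Call:
jog_arm(moves=[[[4.6,0,0,0,0,0,0],[4.6,0,0,0,0,0,0],[4.6,0,0,0,0,0,0],[4.6,0,0,0,0,0,0],[4.6,0,0,0,0,0,0],[4.6,0,0,1.2,0,0,0],[4.6,0,0,1.0,0,0,0],[4.6,0,0,0.6,0,0,0],[4.6,0,0,0.3,0,0,0],[4.6,0,0,0,0,0,0],[4.6,0,0,0,0,0,0],[2.5,0,0,0,0,0,0],[2.5,0,0,0,0,0,0],[2.5,0,0,0,0,0,0],[2.5,0,0,0,0,0,0],[2.5,0,0,0,0,0,0],[2.5,0,0,0,0,0,0],[2.5,0,0,0,0,0,0],[2.5,0,0,0,0,0,0]]])

```text
time: 11.12
tool_pos: [0.4894, -0.352, 0.0841]
tool_rot: [0.0, 0.992, -0.125, 0.0]
contact_force: [-0.8, -1.2, 5.2]
gripper_width: 0.349
grasp_force: 60.2
```

Call:
jog_arm(moves=[[[2.5,0,0,-0.5,0,0,0],[2.5,0,0,-1.5,0,0,0],[2.5,0,0,-2.5,0,0,0],[2.5,0,0,-2.5,0,0,0],[2.5,0,0,-2,0,0,-0.05],[2.5,0,0,-1,0,0,-0.1],[2.5,0,0,0,0,0,-0.1],[2.5,0,0,0,0,0,-0.1],[2.5,0,0,0,0,0,-0.0765],[2.5,0.1,-1.5,0,0,0,0],[2.5,0.2,-3,0,0,0,0],[2.5,0.22,-3,0,0,0,0],[2.5,0.22,-3,0,0,0,0],[2.5,0.22,-3,0,0,0,0],[2.5,0.22,-3,0,0,0,0],[2.5,0.22,-3,0,0,0,0],[2.5,0.22,-3,0,0,0,0],[2.5,0.22,-3,0,0,0,0],[2.5,0.22,-3,0,0,0,0],[2.5,0.22,-3.2,0,0,0,0]]])

```text
time: 12.78
tool_pos: [0.4539, -0.0332, 0.1812]
tool_rot: [-0.001, 0.996, 0.087, -0.002]
contact_force: [0.5, 0.4, -4.7]
gripper_width: 0.352
grasp_force: 60.4
```

Call:
jog_arm(moves=[[[2.5,0,0,1,0,0,0],[2.5,0,0,1,0,0,0],[2.5,0,0,0,0,0,0],[2.5,0,0,0,0,0,0],[2.5,0,0,0,0,0,0]]])

```text
time: 13.2
tool_pos: [0.4556, -0.0361, 0.1627]
tool_rot: [-0.0, 0.996, 0.087, -0.001]
contact_force: [-0.7, -0.7, -5.2]
gripper_width: 0.351
grasp_force: 60.8
```

Run:
```python
from h import *
f=grab_frame("wrist"); cv2.imwrite("pics/w7.png",f["color"]); np.save("w7.npy",f,allow_pickle=True)
W,T=tips(f); go([.4567,-.0356,.0054],.176)
m=(abs(T[...,1])<.0165)&(abs(T[...,0])<.075)&(T[...,2]<.06)&(T[...,2]>.01)
P=T[m]*[1,-1,-1]; print("held in tool(y,z flipped)",fitshaft(P,[0,0,-.0386*-1,0.]))
m=(abs(W[...,0]-.443)<.09)&(abs(W[...,1]-.05)<.06)&(W[...,2]>.049)&(W[...,2]<.07); print("sister",fitshaft(W[m],[.4434,.039,.044,.176]))
# uprights tops z~.046
m=(W[...,2]>.0435)&(W[...,2]<.0475)&(abs(W[...,0]-.45)<.1)&(W[...,1]<.0)&(W[...,1]>-.12); c,s=np.cos(.176),np.sin(.176)
q=(W[m]-[.4567,-.0356,0]); print("uprights in place frame"); X=q[:,0]*c+q[:,1]*s; Y=-q[:,0]*s+q[:,1]*c
for a in(X>0,X<0):
    if a.any(): print(a.sum(),np.round(np.percentile(X[a],[3,50,97]),4),np.round(np.percentile(Y[a],[3,97]),4))
```

```text
now [ 0.456  -0.0362  0.1633] yaw 0.1745 shift [ 0.09 -0.05 15.79] turn [-0.0001  0.0003 -0.0015] shift after turn [ 0.08 -0.05 15.79]Traceback (most recent call last):
  File "<stdin>", line 5, in <module>
  File "h.py", line 42, in fitshaft
    s,_r=S(p); lo,hi=np.percentile(s,[.5,99.5]); p[4]=(lo+hi)/2
                     ~~~~~~~~~~~~~^^^^^^^^^^^^^
    return _quantile_unchecked(
        a, q, axis, out, overwrite_input, method, keepdims, weights)
    return _ureduce(a,
                    func=_quantile_ureduce_func,
    ...<5 lines>...
                    overwrite_input=overwrite_input,
                    method=method)
    r = func(a, **kwargs)
    result = _quantile(arr,
                       quantiles=q,
    ...<2 lines>...
                       out=out,
                       weights=wgt)
    slices_having_nans = np.isnan(arr[-1, ...])
                                  ~~~^^^^^^^^^
IndexError: index -1 is out of bounds for axis 0 with size 0
```

View pics/w7.png

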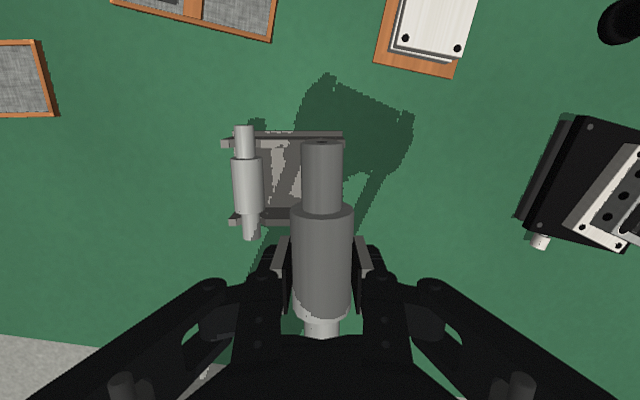

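The shaft is held level at (322,240), and the cradle with its sister is below at (245,180).

```bash
cat > m3.py <<'E'
from h import *
f=np.load("w7.npy",allow_pickle=True).item(); W,T=tips(f)
m=(abs(T[...,1])<.0165)&(abs(T[...,0])<.08)&(T[...,2]<-.02)&(T[...,2]>-.062)
P=T[m]*[1,-1,-1]; P=P[P[:,0]>.015]; print("held in tool(y,z flipped)",fitshaft(P,[0,0,.0386,0.]),np.percentile(P[:,0],99.5))
m=(abs(W[...,0]-.443)<.09)&(abs(W[...,1]-.05)<.06)&(W[...,2]>.049)&(W[...,2]<.07); print("sister",fitshaft(W[m],[.4434,.039,.044,.176]))
c,s=np.cos(.176),np.sin(.176)
for n in("w7","w2","w3","w1"):
    W=cloud(np.load(n+".npy",allow_pickle=True).item())
    m=(W[...,2]>.042)&(W[...,2]<.049)&(abs(W[...,0]-.45)<.1)&(W[...,1]<.1)&(W[...,1]>-.14)
    q=(W[m]-[.4567,-.0356,0]); X=q[:,0]*c+q[:,1]*s; Y=-q[:,0]*s+q[:,1]*c
    for a in((X>.03)&(X<.06)&((Y<.055)),(X<-.03)&(X>-.06)&(Y<.055)):
        if a.any(): print(n,a.sum(),np.round(np.percentile(X[a],[2,50,98]),4),np.round(np.percentile(Y[a],[2,98]),4),np.histogram(Y[a],np.arange(-.04,.06,.008))[0])
E
python3 m3.py
```

```text
held in tool(y,z flipped) (array([0.0367, 0.003 , 0.0338]), np.float64(0.1712), 'len', np.float64(0.0458), 'rms', np.float64(0.0033)) 0.05961542865341833
sister (array([0.443 , 0.0393, 0.0442]), np.float64(0.1745), 'len', np.float64(0.1182), 'rms', np.float64(0.0006))
w7 371 [0.037 0.042 0.045] [-0.0229  0.0539] [ 0  0 32  9  0  0  9 44 71 71 74 61]
w7 167 [-0.0468 -0.0422 -0.0388] [0.0347 0.0547] [ 0  0  0  0  0  0  0  0  0 49 62 56]
w2 281 [0.0373 0.0417 0.0453] [-0.0227  0.0538] [ 0  0 41 29  0  0 18 39 39 41 39 35]
w2 201 [-0.0465 -0.0409 -0.0381] [-0.0226  0.0516] [ 0  2 36 25  0  0 12 34 38 25 18 11]
w3 277 [0.0373 0.0421 0.0456] [-0.0231  0.0536] [ 0  2 39 37  0  0  8 37 43 35 42 34]
w3 255 [-0.0465 -0.0414 -0.038 ] [-0.0224  0.0538] [ 0  0 38 26  0  0  8 38 37 35 38 35]
w1 271 [0.0368 0.0406 0.0444] [-0.0243  0.0533] [ 0  9 41  5  0  0 35 38 37 37 35 34]
w1 248 [-0.0472 -0.0429 -0.0394] [-0.0246  0.0538] [ 0 11 36  6  0  0 30 35 36 33 31 30]
```

Call:
jog_arm(moves=[[[2.5,0.08,-0.05,2,0,0,0],[2.5,0,0,3,0,0,0],[2.5,0,0,3,0,0,0],[2.5,0,0,2.5,0,0,0],[2.5,0,0,2,0,0,0],[2.5,0,0,1.2,0,0,0],[2.5,0,0,0.7,0,0,0],[2.5,0,0,0.4,0,0,0],[2.5,0,0,0.2,0,0,0],[2.5,0,0,0.2,0,0,0],[2.5,0,0,0.2,0,0,0],[2.5,0,0,0.1,0,0,0],[2.5,0,0,0,0,0,0],[2.5,0,0,0,0,0,0],[2.5,0,0,0,0,0,0]]])

```text
time: 14.5
tool_pos: [0.4569, -0.0348, 0.0086]
tool_rot: [0.0, 0.996, 0.088, 0.0]
contact_force: [0.9, 0.5, -5.1]
gripper_width: 0.347
grasp_force: 60.8
```

Call:
jog_arm(moves=[[[2.5,0,0.07,0.1,0,0,0],[2.5,0,0,0.1,0,0,0],[2.5,0,0,0.1,0,0,0],[2.5,0,0,0,0,0,0],[2.5,0,0,0,0,0,0],[2.5,0,0,0,0,0,0]]])

```text
time: 15.0
tool_pos: [0.4569, -0.0353, 0.0057]
tool_rot: [-0.0, 0.996, 0.088, 0.0]
contact_force: [-1.7, 1.5, -0.2]
gripper_width: 0.349
grasp_force: 61.4
```

Wrist load went from -5 N to 0, so the shaft is seated. Releasing to 5 cm only and going up.

Call:
jog_arm(moves=[[[2.5,0,0,0.03,0,0,0],[2.5,0,0,0,0,0,0],[3.4,0,0,0,0,0,0],[3.7,0,0,0,0,0,0],[4.2,0,0,0,0,0,0],[5,0,0,0,0,0,0],[5,0,0,0,0,0,0],[5,0,0,0,0,0,0],[5,0,0,-1,0,0,0],[5,0,0,-2.5,0,0,0],[5,0,0,-4,0,0,0],[5,0,0,-4,0,0,0],[5,0,0,-4,0,0,0],[5,0,0,-3,0,0,0],[5,0,0,0,0,0,0],[5,0,0,0,0,0,0]]])

```text
time: 16.33
tool_pos: [0.4583, -0.0359, 0.1936]
tool_rot: [0.001, 0.996, 0.088, 0.003]
contact_force: [-0.1, -0.2, -1.5]
gripper_width: 0.584
grasp_force: 0.0
```

Run:
```python
from h import *
f=grab_frame("wrist"); W=cloud(f)
m=(abs(W[...,0]-.45)<.09)&(abs(W[...,1]+.036)<.035)&(W[...,2]>.049)&(W[...,2]<.07); print("placed",fitshaft(W[m],[.4567,-.0356,.044,.176]))
m=(abs(W[...,0]-.443)<.09)&(abs(W[...,1]-.05)<.05)&(W[...,2]>.049)&(W[...,2]<.07); print("sister",fitshaft(W[m],[.4434,.039,.044,.176]))
f=np.load("w1.npy",allow_pickle=True).item()
go([.489,-.35,.16],-.24)
```

```text
placed (array([ 0.4574, -0.0353,  0.0441]), np.float64(0.1753), 'len', np.float64(0.1182), 'rms', np.float64(0.0006))
sister (array([0.4429, 0.0393, 0.0442]), np.float64(0.1749), 'len', np.float64(0.1183), 'rms', np.float64(0.0006))
now [ 0.457  -0.0355  0.1909] yaw 0.1763 shift [-2.36 31.52  3.11] turn [ 4.000e-04 -1.700e-03  4.163e-01] shift after turn [10.59 29.78  3.09]
```

The shaft is seated within 1 mm. Next, the V-block.

Call:
jog_arm(moves=[[[6,-0.24,3.15,0,0,0,0],[6,-0.24,3.15,0,0,0,0],[6,-0.24,3.15,0,0,0,0],[6,-0.24,3.15,0,0,0,0],[6,-0.24,3.15,0,0,0,0],[6,-0.24,3.15,0,0,0,0],[6,-0.24,3.15,0,0,0,0],[6,-0.24,3.15,0,0,0,0],[6,-0.24,3.15,0,0,0,0],[6,-0.24,3.15,0,0,0,0],[6,0,0,0,0,0,0.104],[6,0,0,0,0,0,0.104],[6,0,0,0,0,0,0.104],[6,0,0,0,0,0,0.104],[6,0,0,0,0,0,0],[6,0,0,0,0,0,0],[6,0,0,0,0,0,0]]])

```text
time: 17.8
tool_pos: [0.4878, -0.3492, 0.1886]
tool_rot: [-0.001, 0.993, -0.118, -0.001]
contact_force: [0.2, 0.5, -0.4]
gripper_width: 0.7
grasp_force: 0.0
```

```bash
cat > m4.py <<'E'
from h import *
f=grab_frame("wrist"); W=cloud(f); cv2.imwrite("pics/w8.png",cv2.resize(f["color"][90:290,190:450],(780,600))); np.save("w8.npy",f,allow_pickle=True)
B=(abs(W[...,0]-.49)<.1)&(abs(W[...,1]+.345)<.06)
for nm,z in(("vblock",.113),("riser",.077),("plate",.052)):
    m=B&(abs(W[...,2]-z)<.0022); P=W[m]; print(nm,*rect(P),np.nanmedian(P[:,2]).round(4),len(P))
go([.489,-.35,.1],-.24)
E
python3 m4.py
```

```text
vblock [ 490.5 -352.5   50.8   43.9] -0.2557 0.1132 1467
riser [ 513.1 -357.4   50.    38.1] 1.3401 0.0774 926
plate [ 494.2 -351.4   99.9   64. ] -0.2717 0.0523 1327
now [ 0.488  -0.3493  0.189 ] yaw -0.2378 shift [0.13 0.05 8.9 ] turn [-0.0008  0.0015  0.0022] shift after turn [0.12 0.04 8.9 ]
```

View pics/w8.png

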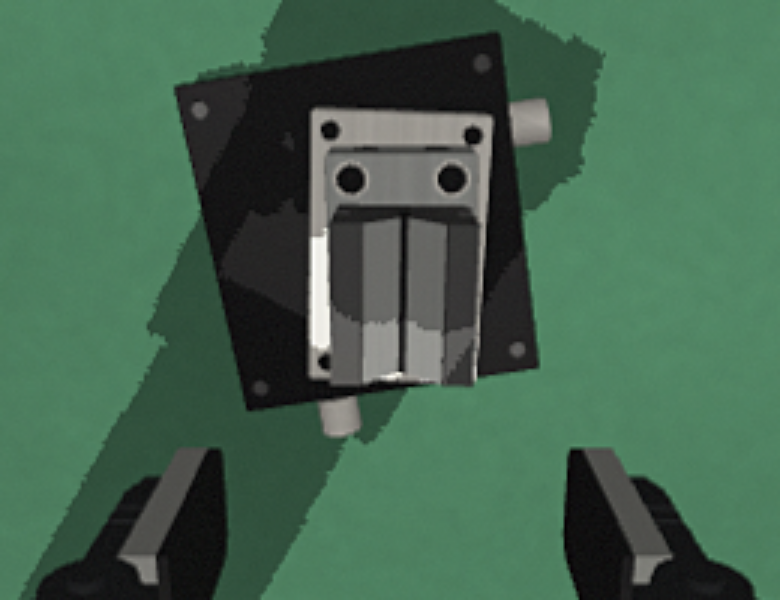

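V-block exposed at crop (403,300), well between the pads. The riser is below it and the plate lowest.

Call:
jog_arm(moves=[[[6,0.32,0.25,1,0,0,0.018],[6,0,0,3,0,0,0],[6,0,0,3,0,0,0],[6,0,0,3,0,0,0],[6,0,0,2,0,0,0],[6,0,0,1,0,0,0],[6,0,0,0.5,0,0,0],[6,0,0,0,0,0,0],[6,0,0,0,0,0,0],[6,0,0,0,0,0,0]]])

```text
time: 18.68
tool_pos: [0.492, -0.354, 0.0571]
tool_rot: [0.001, 0.992, -0.128, 0.001]
contact_force: [0.5, 0.2, 0.1]
gripper_width: 0.698
grasp_force: 0.0
```

Run:
```python
from h import *
f=grab_frame("wrist"); W,T=tips(f); go([.4905,-.3525,.054],-.2557)
B=(abs(W[...,0]-.49)<.1)&(abs(W[...,1]+.345)<.06)
m=B&(abs(W[...,2]-.113)<.0022)&(abs(T[...,1])<.026)&(T[...,2]>-.062)&(T[...,2]<-.05); print(rect(W[m]),rect(T[m]),np.median(W[m][:,2]))
```

```text
now [ 0.492  -0.354   0.0571] yaw -0.2576 shift [-0.18 -0.11  0.31] turn [ 0.0017 -0.0031 -0.0019] shift after turn [-0.18 -0.11  0.31]
(array([ 490.7, -352.2,   51. ,   44.4]), np.float64(-0.2524)) (array([-1.6, -1.4, 51.1, 44.4]), np.float64(-0.0052)) 0.11323683280655852
```

Call:
jog_arm(moves=[[[6,-0.16,-0.14,0.2,0,0,0],[6,0,0,0,0,0,0],[6,0,0,0,0,0,0],[3.5,0,0,0,0,0,0],[3.5,0,0,0,0,0,0],[3.5,0,0,0,0,0,0],[3.5,0,0,0,0,0,0],[3.5,0,0,0,0,0,0],[3.5,0,0,0,0,0,0],[3.5,0,0,0,0,0,0],[3.5,0,0,0,0,0,0],[3.5,0,0,0,0,0,0]]])

```text
time: 19.73
tool_pos: [0.4899, -0.3516, 0.0536]
tool_rot: [0.0, 0.992, -0.129, 0.0]
contact_force: [-1.7, -1.4, 4.9]
gripper_width: 0.502
grasp_force: 62.5
```

Call:
jog_arm(moves=[[[3.5,0,0,-0.5,0,0,0],[3.5,0,0,-1.5,0,0,0],[3.5,0,0,-2.5,0,0,0],[3.5,0,0,-2.5,0,0,0],[3.5,0,0,-2,0,0,-0.049],[3.5,0,0,-1,0,0,-0.1],[3.5,0,0,0,0,0,-0.1],[3.5,0,0,0,0,0,-0.1],[3.5,0,0,0,0,0,-0.098],[3.5,0.32,-1.52,0,0,0,0],[3.5,0.66,-3.18,0,0,0,0],[3.5,0.66,-3.18,0,0,0,0],[3.5,0.66,-3.18,0,0,0,0],[3.5,0.66,-3.18,0,0,0,0],[3.5,0.66,-3.18,0,0,0,0],[3.5,0.66,-3.18,0,0,0,0],[3.5,0.66,-3.18,0,0,0,0],[3.5,0.66,-3.18,0,0,0,0],[3.5,0.66,-3.18,0,0,0,0],[3.5,0.66,-3.18,0,0,0,0]]])

```text
time: 21.4
tool_pos: [0.4928, -0.0083, 0.1508]
tool_rot: [-0.001, 0.996, 0.094, -0.002]
contact_force: [-0.3, -0.7, -4.9]
gripper_width: 0.499
grasp_force: 62.7
```

Call:
jog_arm(moves=[[[3.5,0.66,-3.18,0,0,0,0],[3.5,0.66,-3.18,0,0,0,0],[3.5,0.66,-3.18,0,0,0,0],[3.5,0.66,-3.18,0,0,0,0],[3.5,0.66,-3.18,0,0,0,0],[3.5,0.66,-3.18,0,0,0,0],[3.5,0.66,-3.18,0,0,0,0],[3.5,0.66,-3.18,0,0,0,0],[3.5,0.5,-2.4,0,0,0,0],[3.5,0.3,-1.3,0,0,0,0],[3.5,0,0,0,0,0,0],[3.5,0,0,0,0,0,0],[3.5,0,0,0,0,0,0]]])

```text
time: 22.48
tool_pos: [0.499, 0.2857, 0.1519]
tool_rot: [0.001, 0.996, 0.094, -0.001]
contact_force: [-1.3, 0.1, -5.1]
gripper_width: 0.506
grasp_force: 62.9
```

Run:
```python
from h import *
f=grab_frame("wrist"); W,T=tips(f); go([.5003,.3046,-.0194],.189)
P=plane(f,-.002,.0075,(.42,.58,.22,.37),1); print("vpock",*rect(P),len(P))
m=(T[...,2]>-.063)&(T[...,2]<-.055)&(abs(T[...,1])<.024)&(abs(T[...,0])<.04); print("held top",*rect(T[m]),np.median(T[m][:,2]))
hsv=cv2.cvtColor(f["color"],cv2.COLOR_BGR2HSV); wood=(hsv[...,0]<20)&(hsv[...,1]>100)&(abs(W[...,0]-.5)<.1)&(W[...,1]>.2)&(W[...,1]<.45)&(W[...,2]>.004)
if wood.any(): print("case",*rect(W[big(wood)]))
print(-np.array(f["R"]).T@f["t"])
```

```text
now [0.4993 0.2855 0.1522] yaw 0.1879 shift [ 0.48 -1.87 17.16] turn [ 0.0007  0.0016 -0.0011] shift after turn [ 0.46 -1.85 17.16]
vpock [500.8 304.4  65.   59.9] 0.1875 2982
held top [ 1.   0.2 51.8 47.8] -0.0255 -0.05922714636975734
case [494.9 343.8 149.7  75.5] -1.3804
[0.57183218 0.29987576 0.32474637]
```

Call:
jog_arm(moves=[[[3.5,0.23,-0.92,0,0,0,0],[3.5,0.23,-0.92,1.5,0,0,0],[3.5,0,0,3,0,0,0],[3.5,0,0,3,0,0,0],[3.5,0,0,3,0,0,0],[3.5,0,0,2.5,0,0,0],[3.5,0,0,1.5,0,0,0],[3.5,0,0,1,0,0,0],[3.5,0,0,0.5,0,0,0],[3.5,0,0,0.3,0,0,0],[3.5,0,0,0.2,0,0,0],[3.5,0,0,0,0,0,0],[3.5,0,0,0,0,0,0],[3.5,0,0,0,0,0,0]]])

```text
time: 23.7
tool_pos: [0.5017, 0.3061, -0.0108]
tool_rot: [-0.0, 0.996, 0.095, 0.001]
contact_force: [0.1, 0.4, -5.5]
gripper_width: 0.505
grasp_force: 62.8
```

Call:
jog_arm(moves=[[[3.5,-0.13,0.17,0.2,0,0,0],[3.5,0,0,0.2,0,0,0],[3.5,0,0,0.15,0,0,0],[3.5,0,0,0.1,0,0,0],[3.5,0,0,0.05,0,0,0],[3.5,0,0,0,0,0,0],[3.5,0,0,0,0,0,0],[3.5,0,0,0,0,0,0]]])

```text
time: 24.37
tool_pos: [0.5, 0.3038, -0.0189]
tool_rot: [-0.0, 0.996, 0.095, 0.0]
contact_force: [-0.5, 0.4, -5.0]
gripper_width: 0.504
grasp_force: 62.9
```

Call:
jog_arm(moves=[[[3.5,0,0,0.05,0,0,0],[3.5,0,0,0.05,0,0,0],[3.5,0,0,0,0,0,0],[3.5,0,0,0,0,0,0]]])

```text
time: 24.7
tool_pos: [0.5001, 0.3038, -0.0194]
tool_rot: [-0.0, 0.996, 0.095, 0.0]
contact_force: [-2.3, -0.6, -1.0]
gripper_width: 0.508
grasp_force: 63.4
```

Call:
jog_arm(moves=[[[3.5,0,0,0.03,0,0,0],[4.5,0,0,0,0,0,0],[4.8,0,0,0,0,0,0],[5.5,0,0,0,0,0,0],[5.8,0,0,0,0,0,0],[5.8,0,0,0,0,0,0],[5.8,0,0,-1,0,0,0],[5.8,0,0,-2.5,0,0,0],[5.8,0,0,-4,0,0,0],[5.8,0,0,-4,0,0,0],[5.8,0,0,-4,0,0,0],[5.8,0,0,-2.5,0,0,0],[5.8,0,0,0,0,0,0],[5.8,0,0,0,0,0,0],[5.8,0,0,0,0,0,0]]])

```text
time: 25.95
tool_pos: [0.4994, 0.3035, 0.1592]
tool_rot: [0.0, 0.996, 0.095, -0.0]
contact_force: [-0.6, -0.6, -0.9]
gripper_width: 0.678
grasp_force: 0.0
```

Run:
```python
from h import *
f=grab_frame("wrist"); W=cloud(f)
m=(abs(W[...,2]-.040)<.0025)&(abs(W[...,0]-.5)<.05)&(abs(W[...,1]-.3045)<.045); print("vblock",*rect(W[m]),np.median(W[m][:,2]),m.sum())
go([.49,-.35,.16],-.2307)
```

```text
vblock [501.5 303.9  49.9  43.9] 0.1991 0.0401890696951854 1120
now [0.4988 0.3032 0.158 ] yaw 0.1893 shift [-13.16  63.99  -0.12] turn [0.0013 0.0027 0.42  ] shift after turn [14.08 63.79 -0.2 ]
```

V-block placed well, within 1 mm. Back for the riser.

Call:
jog_arm(moves=[[[7,-0.77,3.76,0,0,0,0],[7,-0.77,3.76,0,0,0,0],[7,-0.77,3.76,0,0,0,0],[7,-0.77,3.76,0,0,0,0],[7,-0.77,3.76,0,0,0,0],[7,-0.77,3.76,0,0,0,0],[7,-0.77,3.76,0,0,0,0],[7,-0.77,3.76,0,0,0,0],[7,-0.77,3.76,0,0,0,0],[7,-0.77,3.76,0,0,0,0],[7,-0.77,3.76,0,0,0,0],[7,-0.77,3.76,0,0,0,0],[7,-0.77,3.76,0,0,0,0],[7,-0.77,3.76,0,0,0,0],[7,-0.77,3.76,0,0,0,0],[7,-0.77,3.76,0,0,0,0],[7,-0.77,3.76,0,0,0,0],[7,0,0,0,0,0,0.12],[7,0,0,0,0,0,0.12],[7,0,0,0,0,0,0.12]]])

```text
time: 27.67
tool_pos: [0.4902, -0.3487, 0.1565]
tool_rot: [-0.002, 0.996, -0.089, -0.002]
contact_force: [-0.1, -0.4, 0.3]
gripper_width: 0.823
grasp_force: 0.0
```

Call:
jog_arm(moves=[[[7,0,0,0,0,0,0.06],[7,0,0,0,0,0,0],[7,0,0,0,0,0,0],[7,0,0,0,0,0,0]]])

```text
time: 28.0
tool_pos: [0.4911, -0.3481, 0.1583]
tool_rot: [-0.001, 0.993, -0.114, -0.001]
contact_force: [0.0, 0.2, 0.8]
gripper_width: 0.817
grasp_force: 0.0
```

```bash
cat > m5.py <<'E'
from h import *
f=grab_frame("wrist"); W=cloud(f)
B=(abs(W[...,0]-.49)<.1)&(abs(W[...,1]+.345)<.06)
for nm,z in(("riser",.077),("plate",.052)):
    m=B&(abs(W[...,2]-z)<.0025); P=W[m]; print(nm,*rect(P),np.nanmedian(P[:,2]).round(4),len(P))
go([.492,-.352,.1],-.24)
E
python3 m5.py
```

```text
riser [ 495.  -353.2   75.3   50.1] -0.2307 0.0775 4346
plate [ 494.2 -351.5  100.    64.1] -0.2748 0.0523 1755
now [ 0.4913 -0.3482  0.1587] yaw -0.2294 shift [0.17 0.35 5.87] turn [-0.0008  0.0015  0.0106] shift after turn [0.16 0.35 5.87]
```

Call:
jog_arm(moves=[[[6.5,0.4,0.37,1,0,0,0],[6.5,0,0,3,0,0,0],[6.5,0,0,3,0,0,0],[6.5,0,0,2.5,0,0,0],[6.5,0,0,2,0,0,0],[6.5,0,0,1,0,0,0],[6.5,0,0,0.3,0,0,0],[6.5,0,0,0,0,0,0],[6.5,0,0,0,0,0,0],[6.5,0,0,0,0,0,0]]])

```text
time: 28.88
tool_pos: [0.4959, -0.3543, 0.0337]
tool_rot: [0.001, 0.993, -0.115, 0.001]
contact_force: [0.4, 0.1, 1.0]
gripper_width: 0.758
grasp_force: 0.0
```

Run:
```python
from h import *
go([.495,-.3532,.0275],-.2307)
```

```text
now [ 0.4959 -0.3543  0.0337] yaw -0.2306 shift [-0.11 -0.09  0.62] turn [ 0.0017 -0.003   0.0001] shift after turn [-0.11 -0.08  0.62]
```

Call:
jog_arm(moves=[[[6.5,-0.11,-0.09,0.3,0,0,0],[6.5,0,0,0.2,0,0,0],[6.5,0,0,0,0,0,0],[6.5,0,0,0,0,0,0],[4,0,0,0,0,0,0],[4,0,0,0,0,0,0],[4,0,0,0,0,0,0],[4,0,0,0,0,0,0],[4,0,0,0,0,0,0],[4,0,0,0,0,0,0],[4,0,0,0,0,0,0],[4,0,0,0,0,0,0]]])

```text
time: 29.88
tool_pos: [0.4941, -0.3527, 0.0273]
tool_rot: [0.001, 0.993, -0.115, 0.0]
contact_force: [-1.1, -3.0, 4.0]
gripper_width: 0.568
grasp_force: 66.4
```

Call:
jog_arm(moves=[[[4,0,0,-0.5,0,0,0],[4,0,0,-1.5,0,0,0],[4,0,0,-2.5,0,0,0],[4,0,0,-2.5,0,0,-0.045],[4,0,0,-2,0,0,-0.07],[4,0,0,-1,0,0,-0.07],[4,0.43,-1.55,0,0,0,0],[4,0.87,-3.1,0,0,0,0],[4,0.87,-3.1,0,0,0,0],[4,0.87,-3.1,0,0,0,0],[4,0.87,-3.1,0,0,0,0],[4,0.87,-3.1,0,0,0,0],[4,0.87,-3.1,0,0,0,0],[4,0.87,-3.1,0,0,0,0],[4,0.87,-3.1,0,0,0,0],[4,0.87,-3.1,0,0,0,0],[4,0.87,-3.1,0,0,0,0],[4,0.87,-3.1,0,0,0,0],[4,0.87,-3.1,0,0,0,0],[4,0.87,-3.1,0,0,0,0]]])

```text
time: 31.55
tool_pos: [0.6276, 0.0633, 0.1229]
tool_rot: [-0.001, 1.0, -0.023, -0.003]
contact_force: [0.4, 0.3, -6.6]
gripper_width: 0.57
grasp_force: 65.3
```

Call:
jog_arm(moves=[[[4,0.45,-1.5,0,0,0,0],[4,0,0,0,0,0,0],[4,0,0,0,0,0,0],[4,0,0,0,0,0,0],[4,0,0,0,0,0,0]]])

```text
time: 31.97
tool_pos: [0.6343, 0.0746, 0.1254]
tool_rot: [0.0, 1.0, -0.023, -0.001]
contact_force: [0.8, -0.8, -7.3]
gripper_width: 0.566
grasp_force: 65.3
```

Run:
```python
from h import *
f=grab_frame("wrist"); W,T=tips(f); go([.6356,.0754,-.0206],-.0455)
P=plane(f,-.002,.0075,(.55,.72,.0,.116),1); print("rpock",*rect(P),len(P))
m=(T[...,2]>-.055)&(T[...,2]<-.045)&(abs(T[...,1])<.027)&(abs(T[...,0])<.05); print("held top",*rect(T[m]),np.median(T[m][:,2]))
hsv=cv2.cvtColor(f["color"],cv2.COLOR_BGR2HSV); wood=(hsv[...,0]<20)&(hsv[...,1]>100)&(abs(W[...,0]-.64)<.1)&(W[...,1]>0)&(W[...,1]<.25)&(W[...,2]>.004)
if wood.any(): print("case",*rect(W[big(wood)]))
```

```text
now [0.6346 0.0744 0.1259] yaw -0.0472 shift [ 0.12 -0.1  14.65] turn [ 0.0001  0.0016 -0.0017] shift after turn [ 0.09 -0.1  14.65]
rpock [659.7  74.7  65.9  42.7] 1.5221 2687
held top [ 1.  -0.  75.8 53.9] 0.0014 -0.04973570056304266
case [638.6 117.6 159.9 101.3] 1.528
```

Consistent with the earlier measurements. Lowering.

Call:
jog_arm(moves=[[[4,0.1,-0.08,2,0,0,0],[4,0,0,3,0,0,0],[4,0,0,3,0,0,0],[4,0,0,2.5,0,0,0],[4,0,0,1.5,0,0,0],[4,0,0,1,0,0,0],[4,0,0,0.5,0,0,0],[4,0,0,0.3,0,0,0],[4,0,0,0.1,0,0,0],[4,0,0,0,0,0,0],[4,0,0,0,0,0,0],[4,0,0,0,0,0,0]]])

```text
time: 33.02
tool_pos: [0.6375, 0.0762, -0.0108]
tool_rot: [-0.0, 1.0, -0.023, 0.001]
contact_force: [0.0, -0.5, -6.7]
gripper_width: 0.569
grasp_force: 65.2
```

Call:
jog_arm(moves=[[[4,-0.16,0.08,0.2,0,0,0],[4,0,0,0.2,0,0,0],[4,0,0,0.2,0,0,0],[4,0,0,0.1,0,0,0],[4,0,0,0.1,0,0,0],[4,0,0,0.05,0,0,0],[4,0,0,0,0,0,0],[4,0,0,0,0,0,0],[4,0,0,0,0,0,0]]])

```text
time: 33.77
tool_pos: [0.6349, 0.0754, -0.0206]
tool_rot: [-0.0, 1.0, -0.023, 0.0]
contact_force: [-0.9, 0.3, -4.3]
gripper_width: 0.568
grasp_force: 65.4
```

Call:
jog_arm(moves=[[[4,0,0,0.04,0,0,0],[4,0,0,0,0,0,0],[5,0,0,0,0,0,0],[5.3,0,0,0,0,0,0],[5.8,0,0,0,0,0,0],[6.2,0,0,0,0,0,0],[6.2,0,0,0,0,0,0],[6.2,0,0,-1,0,0,0],[6.2,0,0,-2.5,0,0,0],[6.2,0,0,-4,0,0,0],[6.2,0,0,-4,0,0,0],[6.2,0,0,-4,0,0,0],[6.2,0,0,-2,0,0,0],[6.2,0,0,0,0,0,0],[6.2,0,0,0,0,0,0],[6.2,0,0,0,0,0,0]]])

```text
time: 35.1
tool_pos: [0.6342, 0.0754, 0.1531]
tool_rot: [0.0, 1.0, -0.023, -0.001]
contact_force: [-1.3, -0.2, -0.6]
gripper_width: 0.727
grasp_force: 0.0
```

Run:
```python
from h import *
f=grab_frame("wrist"); W=cloud(f)
m=(abs(W[...,2]-.029)<.0025)&(abs(W[...,0]-.6366)<.07)&(abs(W[...,1]-.0754)<.04); print("riser",*rect(W[m]),np.median(W[m][:,2]),m.sum())
P=plane(f,.033,.041,(.55,.75,-.2,-.03)); print("pile",*rect(P),len(P))
go([.4942,-.3515,.15],-.273)
```

```text
riser [636.3  75.2  74.4  50.1] -0.0446 0.0294655279689124 3228
pile [ 648.2 -113.5  100.1   65.6] 0.0025 6353
now [0.6336 0.0754 0.1519] yaw -0.0457 shift [-11.97  43.28   0.24] turn [0.0005 0.0031 0.2273] shift after turn [-1.91 44.87  0.19]
```

Call:
jog_arm(moves=[[[8.3,-1,3.61,0,0,0,0],[8.3,-1,3.61,0,0,0,0],[8.3,-1,3.61,0,0,0,0],[8.3,-1,3.61,0,0,0,0],[8.3,-1,3.61,0,0,0,0],[8.3,-1,3.61,0,0,0,0],[8.3,-1,3.61,0,0,0,0],[8.3,-1,3.61,0,0,0,0],[8.3,-1,3.61,0,0,0,0],[8.3,-1,3.61,0,0,0,0],[8.3,-1,3.61,0,0,0,0],[8.3,-1,3.61,0,0,0,0],[8.3,0,0,0,0,0,0.114],[8.3,0,0,0,0,0,0.114],[8.3,0,0,0,0,0,0],[8.3,0,0,0,0,0,0],[8.3,0,0,0,0,0,0]]])

```text
time: 36.57
tool_pos: [0.4947, -0.3511, 0.1524]
tool_rot: [-0.001, 0.991, -0.135, -0.001]
contact_force: [0.2, 0.5, 0.2]
gripper_width: 0.971
grasp_force: 0.0
```

Run:
```python
from h import *
f=grab_frame("wrist"); W=cloud(f); cv2.imwrite("pics/w9.png",f["color"])
P=plane(f,.0505,.0545,(.42,.57,-.41,-.29)); print("plate",*rect(P),np.median(P[:,2]),len(P)); c=rect(P)
m=(W[...,2]<.042)&(abs(W[...,2]-.036)<.004)&(abs(W[...,0]-.49)<.12)&(abs(W[...,1]+.35)<.1); print("stage",np.median(W[m][:,2]),rect(W[m]))
for n in("w2",): 
    P=plane(np.load(n+".npy",allow_pickle=True).item(),.0358,.0395,(.55,.75,-.2,-.03)); print("pile",*rect(P))
P=plane(f,.0355,.0395,(.55,.75,-.2,-.03)); print("pile",*rect(P),len(P))
go([c[0][0]/1000,c[0][1]/1000,.003],c[1])
```

```text
plate [ 494.1 -351.3  100.2   64. ] -0.2734 0.05240693684253167 6334
stage 0.036366111074872226 (array([ 500.8, -340.3,  129.7,  120.3]), np.float64(-0.0788))
pile [ 648.1 -113.2   99.3   65.1] 0.0004
pile [ 647.6 -114.   100.3   65.6] -0.0001 6977
now [ 0.4949 -0.3511  0.1528] yaw -0.2711 shift [-0.05  0.06 14.98] turn [-0.0008  0.0015  0.0023] shift after turn [-0.08  0.05 14.98]
```

Call:
jog_arm(moves=[[[8.2,-0.06,0.06,1.5,0,0,0],[8.2,0,0,3,0,0,0],[8.2,0,0,3,0,0,0],[8.2,0,0,3,0,0,0],[8.2,0,0,2,0,0,0],[8.2,0,0,1.2,0,0,0],[8.2,0,0,0.6,0,0,0],[8.2,0,0,0.2,0,0,0],[8.2,0,0,0,0,0,0],[8.2,0,0,0,0,0,0],[8.2,0,0,0,0,0,0],[8.2,0,0,0,0,0,0]]])

```text
time: 37.62
tool_pos: [0.4952, -0.3531, 0.0104]
tool_rot: [0.001, 0.991, -0.136, 0.001]
contact_force: [0.0, 0.0, 0.1]
gripper_width: 0.96
grasp_force: 0.0
```

Run:
```python
from h import *
f=grab_frame("wrist"); W,T=tips(f); go([.4941,-.3513,.003],-.2734)
g=(T[...,0]>.004)&(T[...,0]<.0145)&(T[...,2]>-.08)
for s in(1,-1):
    m=g&(s*T[...,1]>.035)&(s*T[...,1]<.055)
    h,e=np.histogram(W[m][:,2],np.arange(.03,.08,.003)); print(s,dict(zip(np.round(e,3),h)))
m=(abs(W[...,2]-.0523)<.002)&(abs(T[...,1])<.036)&(T[...,0]>.012); print(rect(T[m]))
```

```text
now [ 0.495  -0.3529  0.0101] yaw -0.2737 shift [-0.14 -0.13  0.71] turn [ 0.001  -0.0019 -0.0003] shift after turn [-0.13 -0.13  0.71]
1 {np.float64(0.03): np.int64(0), np.float64(0.033): np.int64(75), np.float64(0.036): np.int64(259), np.float64(0.039): np.int64(0), np.float64(0.042): np.int64(0), np.float64(0.045): np.int64(0), np.float64(0.048): np.int64(0), np.float64(0.051): np.int64(10), np.float64(0.054): np.int64(29), np.float64(0.057): np.int64(75), np.float64(0.06): np.int64(89), np.float64(0.063): np.int64(108), np.float64(0.066): np.int64(108), np.float64(0.069): np.int64(114), np.float64(0.072): np.int64(126), np.float64(0.075): np.int64(141)}
-1 {np.float64(0.03): np.int64(0), np.float64(0.033): np.int64(116), np.float64(0.036): np.int64(451), np.float64(0.039): np.int64(0), np.float64(0.042): np.int64(0), np.float64(0.045): np.int64(0), np.float64(0.048): np.int64(0), np.float64(0.051): np.int64(10), np.float64(0.054): np.int64(31), np.float64(0.057): np.int64(70), np.float64(0.06): np.int64(91), np.float64(0.063): np.int64(105), np.float64(0.066): np.int64(124), np.float64(0.069): np.int64(105), np.float64(0.072): np.int64(132), np.float64(0.075): np.int64(132)}
(array([30.5, -1.3, 64.3, 37. ]), np.float64(1.5708))
```

Call:
jog_arm(moves=[[[8.2,-0.12,-0.13,0.3,0,0,0],[8.2,0,0,0.3,0,0,0],[8.2,0,0,0,0,0,0],[8.2,0,0,0,0,0,0],[5.5,0,0,0,0,0,0],[5.5,0,0,0,0,0,0],[5.5,0,0,0,0,0,0],[5.5,0,0,0,0,0,0],[5.5,0,0,0,0,0,0],[5.5,0,0,0,0,0,0],[5.5,0,0,0,0,0,0],[5.5,0,0,0,0,0,0]]])

```text
time: 38.67
tool_pos: [0.494, -0.3511, 0.0033]
tool_rot: [0.0, 0.991, -0.136, 0.0]
contact_force: [0.6, -1.7, 3.6]
gripper_width: 0.73
grasp_force: 69.3
```

Call:
jog_arm(moves=[[[5.5,0,0,-0.5,0,0,0],[5.5,0,0,-1.5,0,0,0],[5.5,0,0,-2.5,0,0,0],[5.5,0,0,-2.5,0,0,-0.0744],[5.5,0,0,-2,0,0,-0.1],[5.5,0,0,0,0,0,-0.1],[5.5,1.54,-2.38,0,0,0,0],[5.5,1.54,-2.38,0,0,0,0],[5.5,1.54,-2.38,0,0,0,0],[5.5,1.54,-2.38,0,0,0,0],[5.5,1.54,-2.38,0,0,0,0],[5.5,1.54,-2.38,0,0,0,0],[5.5,1.54,-2.38,0,0,0,0],[5.5,1.54,-2.38,0,0,0,0],[5.5,1.54,-2.38,0,0,0,0],[5.5,1.54,-2.38,0,0,0,0],[5.5,0,0,0,0,0,0],[5.5,0,0,0,0,0,0],[5.5,0,0,0,0,0,0],[5.5,0,0,0,0,0,0]]])

```text
time: 40.33
tool_pos: [0.6464, -0.1132, 0.092]
tool_rot: [-0.0, 1.0, -0.0, -0.001]
contact_force: [-0.2, -0.7, -2.4]
gripper_width: 0.73
grasp_force: 68.6
```

Run:
```python
from h import *
f=grab_frame("wrist"); W,T=tips(f); go([.648,-.1134,.0042],.001); cv2.imwrite("pics/w10.png",f["color"])
m=(T[...,2]>-.054)&(T[...,2]<-.043)&(abs(T[...,1])<.04)&(abs(T[...,0])<.07); print("held top",*rect(T[m]),np.median(T[m][:,2]))
t=grab_frame("top"); W=cloud(t); m=(W[...,2]>.008)&(W[...,2]<.04)&(abs(W[...,0]-.65)<.08)&(abs(W[...,1]+.113)<.06); print(m.sum())
```

```text
now [ 0.6465 -0.1134  0.0923] yaw -0.0006 shift [ 0.16 -0.    8.81] turn [-0.0001  0.0012 -0.0016] shift after turn [ 0.15 -0.    8.81]
held top [ 3.1  0.8 96.4 78.2] 0.0153 -0.048798606206322204
1
```

View pics/w10.png

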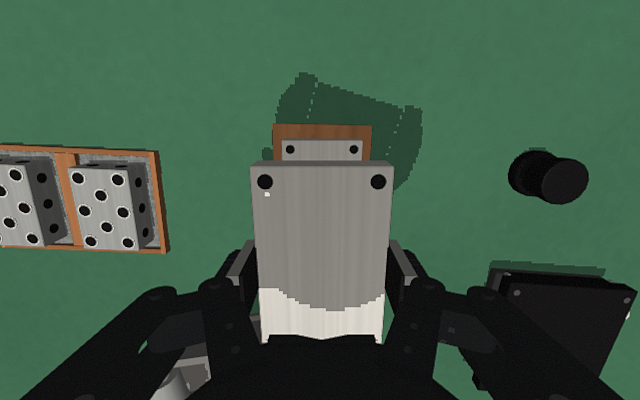

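The plate at (320,230) is squarely above the pile, whose holes at (290,149) and (353,149) are symmetric about the tool line. Lowering.

Call:
jog_arm(moves=[[[5.5,0.1,0,1.5,0,0,0],[5.5,0,0,2.5,0,0,0],[5.5,0,0,2,0,0,0],[5.5,0,0,1,0,0,0],[5.5,0,0,0.6,0,0,0],[5.5,0,0,0.3,0,0,0],[5.5,0,0,0,0,0,0],[5.5,0,0,0,0,0,0],[5.5,0,0,0,0,0,0]]])

```text
time: 41.18
tool_pos: [0.6497, -0.1129, 0.0155]
tool_rot: [0.0, 1.0, 0.0, 0.001]
contact_force: [0.3, 0.1, -1.9]
gripper_width: 0.729
grasp_force: 68.5
```

Remaining is 11 mm down and -1.7 mm in x.

Call:
jog_arm(moves=[[[5.5,-0.14,0.05,0.3,0,0,0],[5.5,0,0,0.2,0,0,0],[5.5,0,0,0.15,0,0,0],[5.5,0,0,0.1,0,0,0],[5.5,0,0,0.1,0,0,0],[5.5,0,0,0.05,0,0,0],[5.5,0,0,0.05,0,0,0],[5.5,0,0,0,0,0,0],[5.5,0,0,0,0,0,0],[5.5,0,0,0,0,0,0]]])

```text
time: 42.02
tool_pos: [0.6471, -0.1131, 0.0044]
tool_rot: [0.0, 1.0, 0.0, 0.0]
contact_force: [0.7, -0.2, -1.3]
gripper_width: 0.729
grasp_force: 68.6
```

Call:
jog_arm(moves=[[[5.5,0.07,0,0,0,0,0],[5.5,0,0,0.03,0,0,0],[5.5,0,0,0.03,0,0,0],[5.5,0,0,0,0,0,0],[5.5,0,0,0,0,0,0],[5.5,0,0,0,0,0,0]]])

```text
time: 42.52
tool_pos: [0.6479, -0.1131, 0.0043]
tool_rot: [0.0, 1.0, 0.0, 0.0]
contact_force: [-2.9, 0.7, 3.3]
gripper_width: 0.733
grasp_force: 69.2
```

Contact. Release, rise and check everything.

Call:
jog_arm(moves=[[[6.4,0,0,0,0,0,0],[6.7,0,0,0,0,0,0],[7.2,0,0,0,0,0,0],[8,0,0,0,0,0,0],[8.2,0,0,0,0,0,0],[8.2,0,0,-0.5,0,0,0],[8.2,0,0,-2,0,0,0],[8.2,0,0,-4,0,0,0],[8.2,0,0,-4,0,0,0],[8.2,0,0,-4,0,0,0],[8.2,0,0,-4,0,0,0],[8.2,-1,0,-4,0,0,0],[8.2,-1,0,-3,0,0,0],[8.2,0,0,0,0,0,0],[8.2,0,0,0,0,0,0],[8.2,0,0,0,0,0,0]]])

```text
time: 43.85
tool_pos: [0.6275, -0.113, 0.2584]
tool_rot: [-0.0, 1.0, 0.0, -0.0]
contact_force: [-0.4, 0.4, -1.1]
gripper_width: 0.958
grasp_force: 0.0
```

Run:
```python
from h import *
f=grab_frame("wrist"); W=cloud(f); cv2.imwrite("pics/w11.png",f["color"])
for nm,z,x,y,b in(("plate",.053,.648,-.1134,.07),("riser",.029,.6366,.0754,.05),("vblock",.040,.501,.3045,.045)):
    m=(abs(W[...,2]-z)<.002)&(abs(W[...,0]-x)<.07)&(abs(W[...,1]-y)<b*.75)
    if m.sum()>50: print(nm,*rect(W[m]),np.median(W[m][:,2]))
m=(W[...,2]>.0355)&(W[...,2]<.0385)&(abs(W[...,0]-.648)<.07)&(abs(W[...,1]+.113)<.05); print("pile ledge px",m.sum())
m=(abs(W[...,0]-.45)<.09)&(abs(W[...,1]+.036)<.035)&(W[...,2]>.049)&(W[...,2]<.07)
if m.sum()>100: print("shaft",fitshaft(W[m],[.4567,-.0356,.044,.176]))
t=grab_frame("top"); W=cloud(t)
for k in("bottle","loupe"):
    for r in regions_of(k,t): print(k,np.round(np.nanmedian(W[r["pixels"]],0),3),np.round(r["rect"]))
```

```text
plate [ 649.  -113.4   99.4   64. ] 0.0016 0.053318142178014234
riser [636.4  74.8  75.1  50.5] -0.0422 0.029357028588017232
vblock [501.2 303.3  50.3  47.4] 0.1942 0.04015053369761954
pile ledge px 0
shaft (array([ 0.4577, -0.0355,  0.0442]), np.float64(0.1745), 'len', np.float64(0.1188), 'rms', np.float64(0.0007))
bottle [0.639 0.315 0.081] [193. 176.  30.  21.]
loupe [ 0.662 -0.303  0.04 ] [413. 172.  16.  15.]
```

View pics/w11.png

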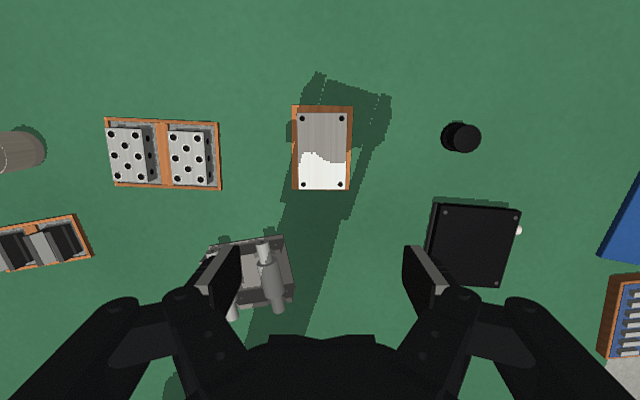

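The plate is flush on the pile at (322,150), the riser is in its pocket at (190,157), the V-block in its case at (55,240) and the shaft in the cradle at (268,280). The stage is empty, and the bottle and loupe have not moved. Handing in.

```bash
python3 -c "
from plant import *
print(job_done())"
```

```text
the job is handed in; nothing more can be done
None
```

All four pieces are back in their places within about 1 mm by the last camera check, the bottle and loupe did not move, and the job was handed in at about 44 s; early on, one failed shaft grasp squeezed the V-block's top edges at about 60 N without lifting it.

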